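# Ready the glass-painting station

## Robot

A 7-joint arm with a two-finger parallel gripper is mounted at the origin on the work surface. World frame = base frame: x ahead of the robot, y to its left, z up, the work surface at z = 0. Lengths are in mm, angles in rad, forces in N, time in s.
With the tool pointing down it reaches from about 375 to 925 mm from the base axis. Payload 3.1 kg.
Tool frame: the origin (TCP) lies on the centre line of the jaws, within the pads' length; the fingertips stand 19 mm ahead of it and the grasp point (between the pads) is the TCP; z points along the fingers, y is the line along which they close (so a half turn about z gives the same grasp; the last joint's range is limited). The gripper opens to 85 mm and grips with 20 to 120 N. Pads are 22 mm wide; open, the fingers measure 114 mm over their backs; the gripper's body (76 mm by 85 mm) begins 54 mm behind the grasp point. The pads swing forward as they close: fully open they stand 13 mm farther back than shut.
Start: joints at [1.018, 0.383, 0.044, 1.598, -0.018, 1.161, -0.05], TCP at [285.552, -583.921, 250.269] pointing down, gripper open.
Joint ranges: [-2.61, 2.61], [-0.41, 2.15], [-1.48, 1.57], [0, 2.5], [-1.57, 4.71], [0.05, 1.97], [-2.85, 2.85]. Speed limits (rad/s): [2.79, 2.79, 3.14, 3.14, 3.14, 3.14, 3.14].

## Interface

Orientations are given as a rotation vector (axis times angle).
In Python, from station import arm gives the robot as it stands.
- The arm moves only by the tool jog_arm, never from a script. Its argument "rows" is a list of rows, each a list of 7 numbers: the shift along the tool's x, y, z in units of 0.3 m (1.0 is 0.3 m), then the turn, a rotation vector about the tool's x, y, z in units of 180 degrees (1.0 is 180 degrees), then the opening, from -1 (shut) to 1 (fully open), so that 0 is half open. A call has 1 to 5 rows; each row is the pose to reach, as a shift and turn from the pose commanded when the call began, along the tool's axes at that moment, turning the shorter way round; what a row does not reach only later rows make up. A row lasts 1/8 s, in which the tool goes at most 62.5 mm and 10.7 degrees, less where a joint would pass 70% of its speed; a pose out of reach is approached as far as the arm can. A call with a number of a shift or a turn outside -1 to 1 is refused whole. A call with a gripper value outside its range is refused whole. The fingers move at their own pace and stop on an object; "force" is the grip in N (left out, the last holds). Time passes only in rows, so rows that repeat a pose let the fingers close. It gives the time, the measured TCP pose, the force, the opening and the grip force at its end, in the units of the state.
- arm.get_state(): the state, without advancing time (a new reading comes with each control period).
- arm.snapshot(name): name is "scene" or "side" or "wrist"; returns a dict with "image" (384x512x3 uint8, red, green, blue), "fx", "fy", "cx", "cy" (pixels), "R" (3x3) and "t" (3): a world point X has camera coordinates R X + t; the wrist camera has in their place "mount" (4x4, takes a point from camera to tool coordinates, whose origin is the TCP and whose axes are the flange's). Camera axes: x right, y down, z forward; pixel columns grow to the right and rows downward; lengths in mm; the calibration is good to about 2 mm. A picture is of the moment at which its call begins: read the wrist's pose just before it. There is no depth.
- arm.job_done(): hands the job in; it is judged then, once.
The state is a dict: "t": time; "joint_pos": joint angles; "joint_vel": joint speeds; "effort": joint torques, N m; "position": TCP position; "ee_rot": TCP orientation; "ft_force": force on the tool from outside, world axes, zero at the start; "wrist_torque": the same for the moment, N m; "finger_gap": finger opening in mm; "grip_force": force on a finger pad.
Only numpy, scipy, OpenCV 4.12 (cv2) and the standard library are available. Lean on these libraries where they do the work, as an engineer would, in place of code of your own. Each camera call takes 0.05 s, during which the arm holds its last target. There are 200 camera calls.

## Task

Get the glass-painting station ready: stand every ink vial fully home in a hole of the shaker, throw the shaker's lever fully on, and while it runs draw each glass panel straight up out of the slotted rack and stand it upright in the groove of the painting ledge, down on the groove's floor and not overhanging its ends. When all the panels are there, throw the lever back fully off, and only then take the vials out and stand them upright, wholly on the yellow mat. Never let a panel tip over or fall, and leave everything else on the table where it is.

Things in the scene. Friction and masses are not known exactly. Their poses are not given: they have to be found in the camera images.
- rack: plywood slotted storage rack fixed to the table, 200 mm (its x) by 115 mm (its y), 52 mm high; origin at the centre of its underside, z up. Three slots run along its y at its x = -60, 0 and +60 mm: each 11 mm wide, 91 mm long, slot floor 12 mm above the table, open only at the top (52 mm), so a panel must be drawn straight up at least 45 mm before it can go sideways
- ledge: light-wood painting ledge fixed to the table, 300 mm long along its y; origin at the centre of its underside, on the centre line of its groove. The groove runs the whole length along its y, is 15 mm wide (its x from -7.5 to +7.5 mm), its floor 12 mm above the table; the front lip (its -x side, toward the robot) rises to 37 mm, the back board to 62 mm above the table
- shaker: ink shaker fixed to the table; origin at the centre of the underside of its blue block (100 mm along its x, 180 mm along its y, 60 mm high) which has two round holes side by side on its y axis; a grey deck 20 mm high reaches from the block's -x face to its x = -160 mm and carries the on/off lever near its x = -115, y = +30 mm
- lever (a joint): angle of the shaker's red on/off lever, rad: 0 = off (leaning to the shaker's -x), 1.0 = on (leaning to the shaker's +x); it turns about an axis parallel to the shaker's y, stays where it is left and needs only a light push at the tip
- lever_tip (a point): tip of the shaker's red lever (moves with it); the lever is 60 mm long, on a small grey block standing on the deck
- mat: bright yellow mat fixed to the table, 160 mm (its x) by 110 mm (its y), 3 mm thick; origin at the centre of its underside, z up
- hole0 (a point): centre of the mouth of the shaker hole at the shaker's -y side: 49 mm diameter, 36 mm deep from the mouth (60 mm above the table), axis vertical
- hole1 (a point): centre of the mouth of the shaker hole at the shaker's +y side: 49 mm diameter, 36 mm deep from the mouth (60 mm above the table), axis vertical
- panel0_c (a point): centre of the glass panel with orange marks and orange band along its top edge: 8 mm thick (its x), 85 mm wide (its y), 120 mm tall (its z), 0.2 kg; it stands upright in a slot of the rack (may be absent)
- panel1_c (a point): centre of the glass panel with green marks and green band along its top edge: 8 mm thick (its x), 85 mm wide (its y), 120 mm tall (its z), 0.2 kg; it stands upright in a slot of the rack (may be absent)
- panel2_c (a point): centre of the glass panel with blue marks and blue band along its top edge: 8 mm thick (its x), 85 mm wide (its y), 120 mm tall (its z), 0.2 kg; it stands upright in a slot of the rack (may be absent)
- vial0_c (a point): centre (half-way up) of the red ink vial with white cap: plain cylinder 46 mm diameter, 86 mm tall, about 0.16 kg, its z along its axis; it starts standing on the table (may be absent)
- vial1_c (a point): centre (half-way up) of the blue ink vial with white cap: plain cylinder 46 mm diameter, 86 mm tall, about 0.16 kg, its z along its axis; it starts standing on the table (may be absent)
- tape: roll of yellow tape, 90 mm across, 25 mm high, a bystander to be left alone; origin on its underside
- brush: paint brush lying flat, 180 mm long, a bystander to be left alone; origin on its underside (near its middle)
- bottle: green bottle, 64 mm diameter, 180 mm tall, a bystander to be left alone; origin on its underside
- jar: amber jar, 80 mm diameter, 90 mm tall, a bystander to be left alone; origin on its underside
- book: closed red book, 100 by 150 by 30 mm, a bystander to be left alone; origin on its underside
- can: tin can, 66 mm diameter, 100 mm tall, a bystander to be left alone; origin on its underside
- knife: palette knife lying flat, 200 mm long, a bystander to be left alone; origin on its underside (near its middle)
There are look-alikes about, which are no part of the job. What is shaped like the part that bears vial1_c but pink is not meant.

How it is judged (in metres and radians):
On the way, in this order (a step that is already met when the one before it is completed fails the run):
1. every vial is fully home in a shaker hole, with the lever still off (((horizontal distance between vial0_c and hole0 below 0.006 m and z of vial0_c in the frame of hole0 below 0.012 m and angle between vial0_c's own z axis and vertical below 0.12 rad) or (horizontal distance between vial0_c and hole1 below 0.006 m and z of vial0_c in the frame of hole1 below 0.012 m and angle between vial0_c's own z axis and vertical below 0.12 rad)) and ((horizontal distance between vial1_c and hole0 below 0.006 m and z of vial1_c in the frame of hole0 below 0.012 m and angle between vial1_c's own z axis and vertical below 0.12 rad) or (horizontal distance between vial1_c and hole1 below 0.006 m and z of vial1_c in the frame of hole1 below 0.012 m and angle between vial1_c's own z axis and vertical below 0.12 rad)) and value of joint lever below 0.3 rad), for 0.2 s.
2. the lever is on with the vials in the shaker (((horizontal distance between vial0_c and hole0 below 0.006 m and z of vial0_c in the frame of hole0 below 0.012 m and angle between vial0_c's own z axis and vertical below 0.12 rad) or (horizontal distance between vial0_c and hole1 below 0.006 m and z of vial0_c in the frame of hole1 below 0.012 m and angle between vial0_c's own z axis and vertical below 0.12 rad)) and ((horizontal distance between vial1_c and hole0 below 0.006 m and z of vial1_c in the frame of hole0 below 0.012 m and angle between vial1_c's own z axis and vertical below 0.12 rad) or (horizontal distance between vial1_c and hole1 below 0.006 m and z of vial1_c in the frame of hole1 below 0.012 m and angle between vial1_c's own z axis and vertical below 0.12 rad)) and value of joint lever above 0.8 rad), for 0.2 s.
3. every panel stands in the ledge's groove while the shaker is on with the vials in it (x of panel0_c in the frame of ledge between -0.012 and 0.012 m and y of panel0_c in the frame of ledge between -0.115 and 0.115 m and z of each of panel0_c, panel1_c, panel2_c in the frame of ledge below 0.078 m and angle between each of panel0_c, panel1_c, panel2_c's own z axis and vertical below 0.2 rad and x of panel1_c in the frame of ledge between -0.012 and 0.012 m and y of panel1_c in the frame of ledge between -0.115 and 0.115 m and x of panel2_c in the frame of ledge between -0.012 and 0.012 m and y of panel2_c in the frame of ledge between -0.115 and 0.115 m and ((horizontal distance between vial0_c and hole0 below 0.006 m and z of vial0_c in the frame of hole0 below 0.012 m and angle between vial0_c's own z axis and vertical below 0.12 rad) or (horizontal distance between vial0_c and hole1 below 0.006 m and z of vial0_c in the frame of hole1 below 0.012 m and angle between vial0_c's own z axis and vertical below 0.12 rad)) and ((horizontal distance between vial1_c and hole0 below 0.006 m and z of vial1_c in the frame of hole0 below 0.012 m and angle between vial1_c's own z axis and vertical below 0.12 rad) or (horizontal distance between vial1_c and hole1 below 0.006 m and z of vial1_c in the frame of hole1 below 0.012 m and angle between vial1_c's own z axis and vertical below 0.12 rad)) and value of joint lever above 0.7 rad), for 0.3 s.
4. the lever is off again with the vials still in the shaker (((horizontal distance between vial0_c and hole0 below 0.006 m and z of vial0_c in the frame of hole0 below 0.012 m and angle between vial0_c's own z axis and vertical below 0.12 rad) or (horizontal distance between vial0_c and hole1 below 0.006 m and z of vial0_c in the frame of hole1 below 0.012 m and angle between vial0_c's own z axis and vertical below 0.12 rad)) and ((horizontal distance between vial1_c and hole0 below 0.006 m and z of vial1_c in the frame of hole0 below 0.012 m and angle between vial1_c's own z axis and vertical below 0.12 rad) or (horizontal distance between vial1_c and hole1 below 0.006 m and z of vial1_c in the frame of hole1 below 0.012 m and angle between vial1_c's own z axis and vertical below 0.12 rad)) and value of joint lever below 0.2 rad), for 0.2 s.
At the end, for the whole second after the job is handed in: every vial stands upright (within 0.15 rad) on the yellow mat with its centre at least 5 mm inside the mat's edges, every panel stands in the ledge's groove (on the floor within 6 mm, tilted under 0.2 rad, centre within 115 mm of the ledge's middle), the lever is below 0.25 rad and all is at rest (x of vial0_c in the frame of mat between -0.075 and 0.075 m and y of vial0_c in the frame of mat between -0.05 and 0.05 m and z of vial0_c in the frame of mat between 0.04 and 0.052 m and angle between each of vial0_c, vial1_c's own z axis and vertical below 0.15 rad and x of vial1_c in the frame of mat between -0.075 and 0.075 m and y of vial1_c in the frame of mat between -0.05 and 0.05 m and z of vial1_c in the frame of mat between 0.04 and 0.052 m and x of panel0_c in the frame of ledge between -0.012 and 0.012 m and y of panel0_c in the frame of ledge between -0.115 and 0.115 m and z of each of panel0_c, panel1_c, panel2_c in the frame of ledge below 0.078 m and angle between each of panel0_c, panel1_c, panel2_c's own z axis and vertical below 0.2 rad and x of panel1_c in the frame of ledge between -0.012 and 0.012 m and y of panel1_c in the frame of ledge between -0.115 and 0.115 m and x of panel2_c in the frame of ledge between -0.012 and 0.012 m and y of panel2_c in the frame of ledge between -0.115 and 0.115 m and value of joint lever below 0.25 rad and linear speed of each of vial0, vial1, panel0, panel1, panel2 below 0.02 m/s); the robot touches nothing.
It fails at once if a panel is tipped more than 0.5 rad (angle between any of panel0_c, panel1_c, panel2_c's own z axis and vertical above 0.5 rad).
It fails at once if a bystander is moved more than 50 mm (distance of any of tape, brush, bottle, jar, book, can, knife from where it was at the start of the episode above 0.05 m).
Of panel0, panel1, panel2 only 2 to 3 are there at a start; the rules pass over those that are not, and their reading is None.
Of vial0, vial1 only 1 to 2 are there at a start; the rules pass over those that are not, and their reading is None.
At some moment in a run one of vial0, vial1 may be knocked a few centimetres aside while the robot is not near it.
It also fails if it takes over 210 s, if anything falls off the work surface, if the arm or the gripper's body presses on something with over 40 N, if the wrist force passes 120 N, or if a joint passes its speed limit or range.

## Working session

There is one attempt and no reset: what is moved stays moved. The work goes in short steps, Python scripts to look and compute and a tool call to move; the robot and the scene stay as the last step left them, time stands still between calls to the robot, and variables do not carry over. Pictures are saved under pics/ and viewed, at most 14 in all, crops included, and the job is handed in when it is done.

Besides the shell and the picture viewer there is one more tool, called after "Request:" as name(argument=value, ...), one argument or row to a line, values as JSON. jog_arm: Moves the arm, as the interface text tells. Shifts and turns lie within -1 to 1; 1 stands for 0.3 m of shift or 180 degrees of turn. Its arguments: {"type":"object","properties":{"rows":{"type":"array"},"force":{"type":"number"}},"required":["rows"]}

```bash
ls; mkdir -p pics; cat > h.py <<'E'
import numpy as np, cv2
from scipy.spatial.transform import Rotation as Ro
from station import arm
def snap(n,fn=None):
    s=arm.get_state(); p=arm.snapshot(n)
    if n=='wrist':
        M=np.array(p['mount']); Rt=Ro.from_rotvec(s['ee_rot']).as_matrix()
        C2W=Rt@M[:3,:3]; c=Rt@M[:3,3]+np.array(s['position'])
        p['R']=C2W.T; p['t']=-C2W.T@c
    p['R']=np.array(p['R']);p['t']=np.array(p['t'])
    if fn: cv2.imwrite('pics/'+fn+'.png',p['image'][:,:,::-1])
    return p
def ray(p,u,v):
    d=p['R'].T@np.array([(u-p['cx'])/p['fx'],(v-p['cy'])/p['fy'],1]); return -p['R'].T@p['t'],d
def onz(p,u,v,z):
    c,d=ray(p,u,v); return c+d*(z-c[2])/d[2]
def proj(p,X):
    q=p['R']@np.array(X,float)+p['t']; return np.array([p['fx']*q[0]/q[2]+p['cx'],p['fy']*q[1]/q[2]+p['cy']])
E
python3 - <<'E'
from h import *
s=arm.get_state(); print(s)
for n in ['scene','side','wrist']:
    p=snap(n,n+'0'); print(n,p['fx'],(-p['R'].T@p['t']).round(),p['R'].round(2).tolist())
a=cv2.imread('pics/scene0.png');b=cv2.imread('pics/side0.png')
E
```

```text
pics
{'t': 0.0, 'joint_pos': array([ 1.01821986,  0.38386061,  0.04384676,  1.59962286, -0.01786717,
        1.16119168, -0.04990215]), 'joint_vel': array([ 0.00019891,  0.00197645,  0.00203593, -0.00119324,  0.00045164,
       -0.00076406, -0.00128852]), 'effort': array([-5.19777805e-04, -4.33462322e+01,  1.02422185e+00, -2.49513459e+01,
        1.05483711e-02,  1.13815043e-02,  2.89857201e-05]), 'position': array([ 285.09830144, -583.12119624,  248.84811897]), 'ee_rot': array([-3.05818747e+00, -7.07760002e-01,  1.22585006e-03]), 'ft_force': array([ 0.05091725, -0.67021583,  0.63096756]), 'wrist_torque': array([-0.0251234 ,  0.04328871, -0.00868323]), 'grip_force': 0.0, 'finger_gap': 85.42971259729622}
scene 440.684979367767 [1574.  200.  804.] [[-0.26, 0.97, 0.0], [0.54, 0.15, -0.83], [-0.8, -0.21, -0.56]]
side 469.9816601130346 [ 145.  866. 1108.] [[-0.92, -0.4, -0.01], [-0.27, 0.64, -0.71], [0.29, -0.65, -0.7]]
wrist 334.11170228220516 [ 347. -553.  372.] [[0.44, -0.9, -0.0], [-0.86, -0.42, 0.28], [-0.25, -0.12, -0.96]]
```

View pics/scene0.png

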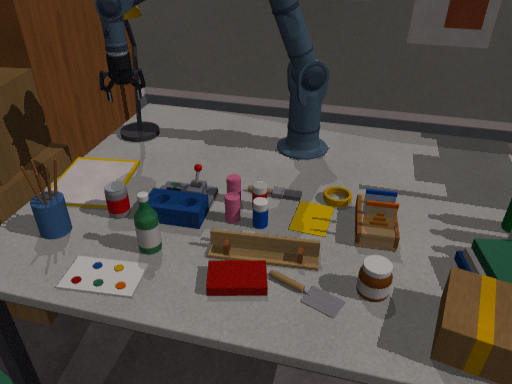

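View pics/side0.png

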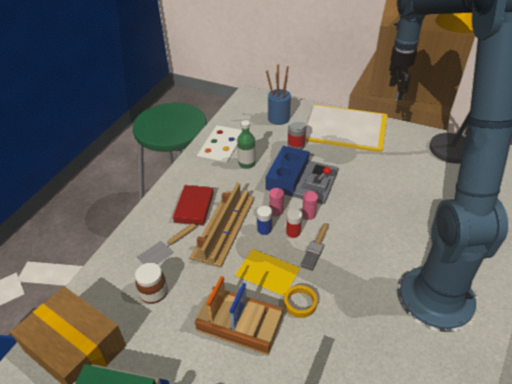

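Scene: robot at the back; the blue vial is at scene (260,213) and side (264,220), and the red vial at scene (260,193) and side (294,222). The look-alikes are two pink cylinders at scene (233,183)/(233,207) and side (276,201)/(310,205). The red and grey can at side (297,135) could also be mistaken for a vial. I choose the white-capped red and blue cylinders. Panels: orange at side (215,292) and blue at side (238,305); there is no green one. Close crop next.

```bash
python3 - <<'E'
from h import *
p=snap('side'); 
im=p['image'][:,:,::-1]
cv2.imwrite('pics/sc.png',cv2.resize(im[140:365,185:350],None,fx=3.55/1.35,fy=3.55/1.35,interpolation=cv2.INTER_CUBIC))
q=snap('scene'); im=q['image'][:,:,::-1]
cv2.imwrite('pics/sd.png',cv2.resize(im[155:275,140:405],None,fx=3,fy=3,interpolation=cv2.INTER_CUBIC))
E
```

```text
(no output)
```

View pics/sc.png

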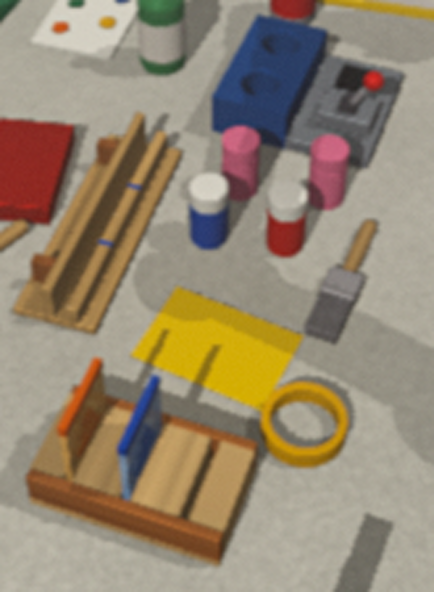

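View pics/sd.png

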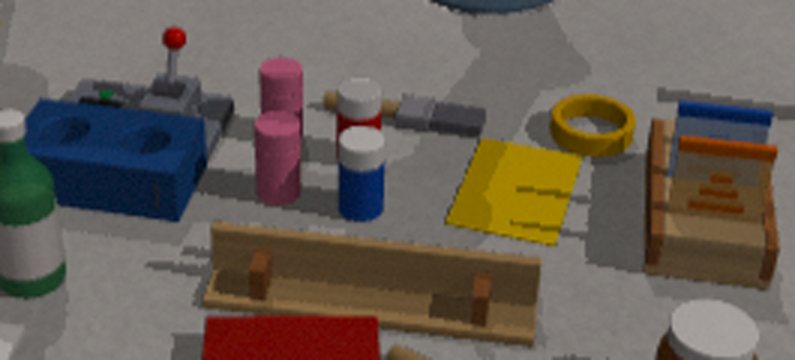

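Crops: vials with white caps, blue at crop (209,184) and red at (288,192); pink cylinders stay behind. Shaker holes at crop (283,43) and (262,85), red lever tip (374,80), mat corners clear. The rack holds orange and blue panels, with the third slot empty.

```bash
python3 - <<'E'
from h import *
p=snap('side')
P={'blue':(209,184,86),'red':(288,192,86),'pinkA':(241,138,86),'pinkB':(330,147,86),'mat':(180,288,3),'mat1':(302,336,3),'mat2':(262,406,3),'mat3':(131,356,3),
'holeA':(283,43,60),'holeB':(262,85,60),'blk1':(260,17,60),'blk2':(327,35,60),'blk4':(215,97,60),'tip':(374,80,95),
'boardA':(137,118,62),'boardB':(47,300,62),'lipA':(180,150,37),'lipB':(97,330,0),
'rack1':(28,480,52),'rack2':(220,548,52),'rack3':(258,447,52),'orA':(98,363,132),'orB':(64,430,132),'blA':(155,382,132),'blB':(123,447,132)}
for k,(u,v,z) in P.items(): print(k,onz(p,185+u/2.631,140+v/2.631,z).round())
s=arm.get_state(); R=Ro.from_rotvec(s['ee_rot']).as_matrix(); print(R.round(2))
q=snap('scene')
for k,(u,v,z) in {'tip':(174,38,95),'blue':(361,142,86),'red':(359,93,86)}.items(): print(k,onz(q,140+u/3,155+v/3,z).round())
c,d=ray(p,185+374/2.631,140+80/2.631);c2,d2=ray(q,140+174/3,155+38/3)
A=np.stack([d,-d2],1);t=np.linalg.lstsq(A,c2-c,rcond=None)[0];print(c+d*t[0],c2+d2*t[1])
print(snap('wrist')['mount'])
E
```

```text
blue [538. -44.  86.]
red [449. -67.  86.]
pinkA [ 532. -129.   86.]
pinkB [ 429. -156.   86.]
mat [535.  48.   3.]
mat1 [383.  58.   3.]
mat2 [390. 160.   3.]
mat3 [545. 156.   3.]
holeA [ 559. -346.   60.]
holeB [ 554. -256.   60.]
blk1 [ 608. -386.   60.]
blk2 [ 511. -384.   60.]
blk4 [ 601. -212.   60.]
tip [ 416. -281.   95.]
boardA [ 674. -136.   62.]
boardB [640. 163.  62.]
lipA [ 613. -128.   37.]
lipB [597. 137.   0.]
rack1 [556. 358.  52.]
rack2 [359. 350.  52.]
rack3 [366. 237.  52.]
orA [524. 259. 132.]
orB [519. 338. 132.]
blA [465. 257. 132.]
blB [462. 333. 132.]
[[ 0.9   0.44 -0.  ]
 [ 0.44 -0.9   0.  ]
 [-0.   -0.   -1.  ]]
tip [ 416. -275.   95.]
blue [544. -36.  86.]
red [458. -59.  86.]
[ 415.02415457 -277.82635584   97.81823731] [ 415.72758142 -274.9349096    94.73229828]
[[-1.04252369e-03 -9.61451646e-01 -2.74972081e-01  6.89246208e+01]
 [ 9.99998056e-01 -5.42189613e-04 -1.89558359e-03  4.07251278e-02]
 [ 1.67342496e-03 -2.74973523e-01  9.61450343e-01 -1.23308301e+02]
 [ 0.00000000e+00  0.00000000e+00  0.00000000e+00  1.00000000e+00]]
```

```bash
cat >> h.py <<'E'
def rel(x,y,z,yaw=None,s=None):
    s=s or arm.get_state(); R=Ro.from_rotvec(s['ee_rot']).as_matrix()
    d=R.T@(np.array([x,y,z])-s['position'])/300
    r=np.zeros(3)
    if yaw is not None:
        a=np.radians(yaw); c,n=np.cos(a),np.sin(a)
        T=np.array([[c,n,0],[n,-c,0],[0,0,-1]]); r=Ro.from_matrix(R.T@T).as_rotvec()/np.pi
    print('pos',np.round(s['position'],1),'yaw',round(float(np.degrees(np.arctan2(R[1,0],R[0,0]))),1),'gap',round(float(s['finger_gap']),1),'rel',d.round(4),r.round(4))
E
python3 -c "
from h import *
rel(530,-250,250,45)"
```

```text
pos [ 285.5 -583.8  250.1] yaw 26.1 gap 85.4 rel [ 1.2209e+00 -6.4150e-01  5.0000e-04] [-1.000e-04 -0.000e+00 -1.052e-01]
```

Request:
jog_arm(
  rows=[
    [0.8, -0.42, 0, 0, 0, -0.105, 1],
    [0.8, -0.42, 0, 0, 0, -0.105, 1],
    [0.8, -0.42, 0, 0, 0, -0.105, 1],
    [0.8, -0.42, 0, 0, 0, -0.105, 1],
    [0.8, -0.42, 0, 0, 0, -0.105, 1],
  ],
)

```text
t: 1.02
position: [449.8, -359.7, 250.7]
ee_rot: [-2.897, -1.214, -0.004]
ft_force: [-0.9, 0.1, 0.4]
finger_gap: 85.8
grip_force: 0.0
```

```bash
python3 -c "
from h import *
rel(530,-250,250,45)"
```

```text
pos [ 449.8 -359.7  250.7] yaw 45.5 gap 85.8 rel [ 0.4482 -0.0658  0.0036] [ 0.0001 -0.0009  0.0025]
```

Request:
jog_arm(
  rows=[
    [0.448, -0.066, 0, 0, 0, 0, 1],
    [0.448, -0.066, 0, 0, 0, 0, 1],
    [0.448, -0.066, 0, 0, 0, 0, 1],
    [0.448, -0.066, 0, 0, 0, 0, 1],
  ],
)

```text
t: 1.52
position: [527.4, -255.4, 250.3]
ee_rot: [2.901, 1.205, -0.0]
ft_force: [-0.7, 0.3, 0.0]
finger_gap: 85.2
grip_force: 0.0
```

```bash
python3 -c "
from h import *
p=snap('wrist','w1')
for k,X in {'h0':(559,-346,60),'h1':(554,-256,60),'blue':(541,-40,86),'red':(453,-63,86),'tip':(415,-276,96)}.items(): print(k,proj(p,X).round())
"
```

```text
h0 [344. 214.]
h1 [277. 154.]
blue [ 68. -31.]
red [26. 79.]
tip [187. 279.]
```

View pics/w1.png

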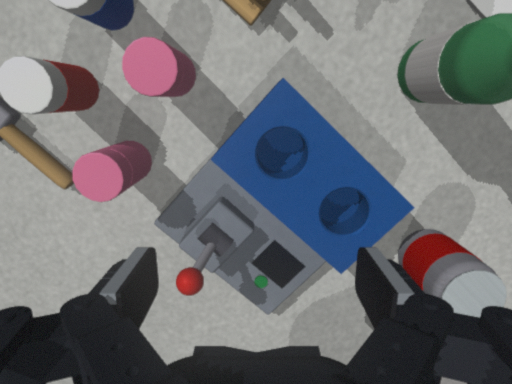

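The wrist view shows hole1 mouth at (281,152), hole0 at (344,211), the block's top corners at (284,79), (413,208), (343,272), (213,158), and the red cap at (28,85).

```bash
python3 - <<'E'
from h import *
p=snap('wrist')
C=np.array([onz(p,u,v,60)[:2] for u,v in [(284,79),(413,208),(343,272),(213,158)]]);print(C.round(1),C.mean(0).round(1))
y=(C[0]-C[1])+(C[3]-C[2]);y/=np.linalg.norm(y);print(y)
m=C.mean(0);
for u,v in [(281,152),(344,211)]: print(onz(p,u,v,60).round(1))
print('red',onz(p,28,85,86).round(1),'tip',onz(p,190,281,96).round(1))
# hole mouth by darker blue
im=p['image'].astype(int); b=im[:,:,2]
msk=((im[:,:,2]>im[:,:,0]+40)&(b<110)&(b>20)).astype(np.uint8)
print(b[100,284],b[152,281],b[135,281])
E
```

```text
[[ 603.2 -214.5]
 [ 609.4 -391.9]
 [ 514.2 -396.3]
 [ 506.6 -218. ]] [ 558.4 -305.2]
[-0.03875796  0.99924863]
[ 556.  -259.6   60. ]
[ 559.3 -346.    60. ]
red [449.7 -68.7  86. ] tip [ 414.1 -280.6   96. ]
130 77 92
```

```bash
python3 -c "
from h import *
rel(450,-67,230,45)"
```

```text
pos [ 525.6 -258.6  250.1] yaw 44.8 gap 85.4 rel [ 0.2713 -0.6309  0.0666] [ 0.      0.0005 -0.0012]
```

Request:
jog_arm(
  rows=[
    [0.271, -0.631, 0.067, 0, 0, 0, 1],
    [0.271, -0.631, 0.067, 0, 0, 0, 1],
    [0.271, -0.631, 0.067, 0, 0, 0, 1],
    [0.271, -0.631, 0.067, 0, 0, 0, 1],
    [0.271, -0.631, 0.067, 0, 0, 0, 1],
  ],
)

```text
t: 2.25
position: [450.2, -65.9, 230.4]
ee_rot: [2.902, 1.2, -0.0]
ft_force: [0.0, -1.4, 0.4]
finger_gap: 85.3
grip_force: 0.0
```

```bash
cat >> h.py <<'E'
def blobs(p,m,mn=60):
    n,l,st,c=cv2.connectedComponentsWithStats(m.astype(np.uint8))
    return [(c[i].round(1),st[i].tolist()) for i in range(1,n) if st[i][4]>mn]
E
python3 -c "
from h import *
p=snap('wrist','w2')
hsv=cv2.cvtColor(p['image'],cv2.COLOR_RGB2HSV)
m=(hsv[:,:,1]<30)&(hsv[:,:,2]>165)
for c,s in blobs(p,m,200): print(c,s,onz(p,*c,86).round(1))
rel(450,-67,65)
"
```

```text
pos [450.9 -67.2 230.6] yaw 44.8 gap 85.3 rel [-0.0016 -0.0038  0.552 ] [0. 0. 0.]
```

View pics/w2.png

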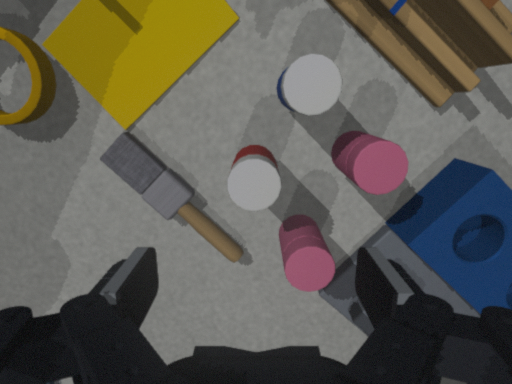

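Red vial cap at (254,185), blue cap at (312,84), pinks at (378,165) and (309,265), brush handle tip at (237,258).

```bash
python3 -c "
from h import *
p=snap('wrist')
r=onz(p,254,185,86);b=onz(p,312,84,86)
print(r,b, onz(p,237,258,5))
for x in [(42,42),(127,127),(239,18)]: print('mat',onz(p,*x,3).round(1))
rel(r[0],r[1],66,45)
"
```

```text
[448.97443168 -65.885768    86.        ] [536.72209519 -41.42025025  86.        ] [ 358.24715458 -127.26844932    5.        ]
mat [390.6 165.4   3. ]
mat [385.   56.1   3. ]
mat [539.9  44.6   3. ]
pos [451.3 -67.8 230.7] yaw 44.7 gap 85.5 rel [-0.0011 -0.0109  0.5488] [ 0.0005 -0.0001 -0.0016]
```

Request:
jog_arm(
  rows=[
    [-0.001, -0.011, 0.3, 0, 0, 0, 1],
    [-0.001, -0.011, 0.45, 0, 0, 0, 1],
    [-0.001, -0.011, 0.549, 0, 0, 0, 1],
    [-0.001, -0.011, 0.549, 0, 0, 0, 1],
    [-0.001, -0.011, 0.549, 0, 0, 0, 0],
  ],
  force=40,
)

```text
t: 2.98
position: [450.1, -64.3, 66.7]
ee_rot: [2.903, 1.197, 0.003]
ft_force: [0.3, 0.3, -0.1]
finger_gap: 69.6
grip_force: 0.0
```

Request:
jog_arm(
  rows=[
    [0, 0, 0, 0, 0, 0, -0.5],
    [0, 0, 0, 0, 0, 0, -0.5],
    [0, 0, 0, 0, 0, 0, -0.5],
    [0, 0, 0, 0, 0, 0, -0.5],
    [0, 0, 0, 0, 0, 0, -0.5],
  ],
  force=40,
)

```text
t: 3.6
position: [450.3, -63.3, 67.7]
ee_rot: [2.9, 1.2, 0.006]
ft_force: [-0.9, -0.4, 6.6]
finger_gap: 44.5
grip_force: 41.4
```

```bash
python3 -c "
from h import *
rel(450,-67,210); print(arm.get_state()['grip_force'])"
```

```text
pos [450.3 -63.3  67.7] yaw 44.9 gap 44.5 rel [-0.0083  0.0099 -0.4744] [0. 0. 0.]
41.39730094000697
```

Request:
jog_arm(
  rows=[
    [0, 0, -0.2, 0, 0, 0, -0.5],
    [0, 0, -0.4, 0, 0, 0, -0.5],
    [0, 0, -0.5, 0, 0, 0, -0.5],
    [0, 0, -0.5, 0, 0, 0, -0.5],
  ],
)

```text
t: 4.1
position: [450.3, -63.0, 218.7]
ee_rot: [2.899, 1.2, 0.01]
ft_force: [-0.2, 0.4, -2.3]
finger_gap: 44.7
grip_force: 42.4
```

Request:
jog_arm(
  rows=[
    [-0.41, 0.924, 0, 0, 0, 0, -0.5],
    [-0.41, 0.924, 0, 0, 0, 0, -0.5],
    [-0.41, 0.924, 0, 0, 0, 0, -0.5],
    [-0.41, 0.924, 0, 0, 0, 0, -0.5],
    [-0.41, 0.924, 0, 0, 0, 0, -0.5],
  ],
)

```text
t: 4.72
position: [555.8, -347.8, 212.4]
ee_rot: [-2.901, -1.199, 0.005]
ft_force: [0.5, 0.3, -0.5]
finger_gap: 44.5
grip_force: 42.3
```

Request:
jog_arm(
  rows=[
    [0, 0, 0, 0, 0, 0, -0.5],
    [0, 0, 0, 0, 0, 0, -0.5],
  ],
)

```text
t: 4.97
position: [555.7, -344.5, 212.7]
ee_rot: [-2.898, -1.2, 0.004]
ft_force: [-0.3, 0.7, -3.5]
finger_gap: 44.5
grip_force: 42.4
```

```bash
python3 -c "
from h import *
rel(559.3,-346,145,45); p=snap('wrist','w3');print(arm.get_state()['grip_force'])
for X in [(559.3,-346,60),(556,-259.6,60)]: print(proj(p,X))"
```

```text
pos [ 555.7 -344.5  212.7] yaw 45.0 gap 44.5 rel [0.005  0.0133 0.2255] [-0.0017  0.0001 -0.0002]
42.416621558368206
[262.34342338 180.38974866]
[183.5509687  109.22078797]
```

View pics/w3.png

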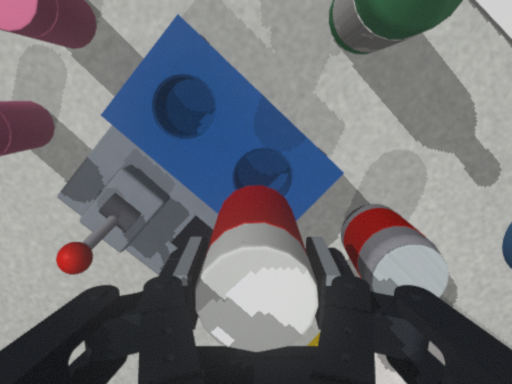

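Hole0 mouth shows at (263,177), partly hidden by the held vial; hole1 at (184,106). The held vial is upright with its cap around (260,287).

```bash
python3 - <<'E'
from h import *
p=snap('wrist'); s=arm.get_state(); x,y,z=s['position']
R=Ro.from_rotvec(s['ee_rot']).as_matrix(); zt=z-67.7+86
print('tcp top proj',proj(p,(x,y,zt)))
im=p['image'].astype(int);hsv=cv2.cvtColor(p['image'],cv2.COLOR_RGB2HSV)
m=(hsv[:,:,1]<60)&(hsv[:,:,2]>90); m[:210]=0; m[:,:190]=0;m[:,325:]=0
print([ (c,st) for c,st in blobs(p,m,1500)])
# widest of cap: rows
for v in (240,255,270,285,300,315): 
    w=np.where(m[v])[0]; print(v,w.min(),w.max())
blue=(hsv[:,:,0]>100)&(hsv[:,:,0]<125)&(hsv[:,:,1]>120)
b=im[:,:,2]; print('b around hole1 row106:',b[106,140:230:4],'\ncol184',b[66:146:4,184]); print('hole0 row170',b[170,222:306:4],'col262',b[136:190:4,262])
E
```

```text
tcp top proj [257.33456936 297.48778467]
[(array([255.8, 291.4]), [193, 223, 128, 129, 13220])]
240 190 324
255 190 324
270 201 311
285 197 316
300 196 318
315 198 315
b around hole1 row106: [138 135 135 125  71  64  63  83  83  82  86  91 100 100  98 100 100  98
  99 128 137 139 138] 
col184 [137 136 131  74  96 101 101 100  96  96  91  83  83  83  85  84  85  71
  95 134]
hole0 row170 [139 139 138 115  83  85  82  85  88  97  99 102  99 100  99 100 100  97
 138 139 138] col262 [123 123 128 133  99 101  98  99  99 101  83  82  77  37]
```

```bash
python3 -c "
from h import *
rel(560.5,-346.6,145,45)"
```

```text
pos [ 556.6 -343.1  214. ] yaw 45.1 gap 44.9 rel [0.001  0.0181 0.23  ] [-0.0011 -0.0001  0.0006]
```

Request:
jog_arm(
  rows=[
    [0.001, 0.015, 0.1, 0, 0, 0, -0.5],
    [0.001, 0.015, 0.22, 0, 0, 0, -0.5],
    [0.001, 0.015, 0.22, 0, 0, 0, -0.5],
    [0.001, 0.015, 0.22, 0, 0, 0, -0.5],
  ],
)

```text
t: 5.58
position: [561.2, -348.0, 150.7]
ee_rot: [2.901, 1.203, 0.002]
ft_force: [0.0, 0.2, -1.4]
finger_gap: 45.2
grip_force: 42.4
```

```bash
python3 - <<'E'
from h import *
P=[]
p=snap('wrist');P.append(arm.get_state()['position'])
for i in range(3): q=snap('wrist');P.append(arm.get_state()['position'])
print(np.array(P).round(1))
rel(560.5,-346.6,95,45)
im=p['image'].astype(int);b=im[:,:,2];hsv=cv2.cvtColor(p['image'],cv2.COLOR_RGB2HSV)
x,y,z=np.mean(P,0)
print('pred h1',proj(p,(557,-258.6,60)),'h0',proj(p,(560.2,-346.9,60)),'tcp60',proj(p,(x,y,60)))
cv2.imwrite('pics/w4.png',p['image'][:,:,::-1])
E
```

```text
[[ 561.7 -348.6  151.6]
 [ 561.9 -349.   151.9]
 [ 561.8 -349.2  151.9]
 [ 561.6 -349.3  151.7]]
pos [ 561.6 -349.3  151.7] yaw 45.0 gap 45.1 rel [ 0.0035 -0.0097  0.1889] [ 0.0011 -0.0003 -0.0002]
pred h1 [150.99131833 112.50047962] h0 [254.89132153 204.43790221] tcp60 [258.78697394 205.01260049]
```

View pics/w4.png

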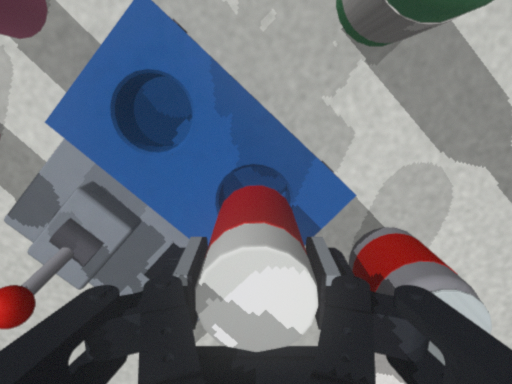

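Hole0's mouth centre is at about (254,205), hole1's at (151,110.5). The TCP axis at mouth height is at (259,205), so I shift about 2.5 mm along tool -y and lower.

Request:
jog_arm(
  rows=[
    [0.004, -0.009, 0.0, 0, 0, 0, -0.5],
    [0.004, -0.009, 0.08, 0, 0, 0, -0.5],
    [0.004, -0.009, 0.1, 0, 0, 0, -0.5],
    [0.004, -0.009, 0.12, 0, 0, 0, -0.5],
  ],
)

```text
t: 6.28
position: [561.5, -344.9, 114.4]
ee_rot: [2.901, 1.202, 0.006]
ft_force: [3.2, 1.9, 0.7]
finger_gap: 44.8
grip_force: 42.8
```

```bash
python3 -c "
from h import *
snap('wrist');rel(560.5,-346.6,92,45);print(arm.get_state()['ft_force'])"
```

```text
pos [ 561.4 -344.8  113.4] yaw 45.0 gap 45.1 rel [-0.0066  0.0022  0.0715] [ 0.0007 -0.001   0.0002]
[ 3.71115625  2.81608674 -0.42749469]
```

Request:
jog_arm(
  rows=[
    [0.002, 0, 0.03, 0, 0, 0, -0.5],
    [0.002, 0, 0.055, 0, 0, 0, -0.5],
    [0.002, 0, 0.072, 0, 0, 0, -0.5],
    [0.002, 0, 0.072, 0, 0, 0, -0.5],
  ],
)

```text
t: 6.82
position: [561.5, -344.6, 91.7]
ee_rot: [2.902, 1.203, 0.005]
ft_force: [5.0, 2.2, -0.0]
finger_gap: 45.0
grip_force: 42.7
```

```bash
python3 -c "
from h import *
rel(560.5,-346.6,92,45);print(arm.get_state()['ft_force'])"
```

```text
pos [ 561.5 -344.6   91.7] yaw 45.0 gap 45.0 rel [-0.007   0.0025 -0.001 ] [ 0.0005 -0.0008  0.0001]
[ 4.98008009e+00  2.23929756e+00 -4.56772565e-03]
```

Request:
jog_arm(
  rows=[
    [0, 0, 0.005, 0, 0, 0, 0.6],
    [0, 0, 0.005, 0, 0, 0, 0.6],
    [0, 0, 0.005, 0, 0, 0, 0.6],
    [0, 0, -0.15, 0, 0, 0, 0.6],
    [0, 0, -0.35, 0, 0, 0, 0.6],
  ],
)

```text
t: 7.45
position: [557.4, -345.5, 195.5]
ee_rot: [-2.899, -1.199, 0.007]
ft_force: [0.6, 0.1, 0.1]
finger_gap: 68.0
grip_force: 0.0
```

Request:
jog_arm(
  rows=[
    [0, 0, -0.1, 0, 0, 0, 1],
    [0, 0, -0.1, 0, 0, 0, 1],
    [0, 0, -0.1, 0, 0, 0, 1],
  ],
)

```text
t: 7.82
position: [558.6, -345.6, 225.6]
ee_rot: [-2.902, -1.2, 0.003]
ft_force: [-1.2, 0.0, -2.1]
finger_gap: 85.8
grip_force: 0.0
```

```bash
python3 - <<'E'
from h import *
p=snap('wrist','w5')
s=arm.get_state()
q=snap('side');im=q['image'][:,:,::-1]
a=cv2.resize(im[120:260,200:360],None,fx=2.5,fy=2.5);b=cv2.resize(p['image'][:,:,::-1],None,fx=350/384,fy=350/384)
cv2.imwrite('pics/m5.png',np.hstack([a[:350],b])[:, :800])
rel(537,-41.5,210,45)
print(proj(p,(561,-345.5,110)))
E
```

```text
pos [ 558.2 -345.2  224.4] yaw 44.9 gap 85.3 rel [ 0.6652 -0.7661  0.0504] [-0.0013  0.0005 -0.0003]
[259.73046189 191.67762037]
```

View pics/m5.png

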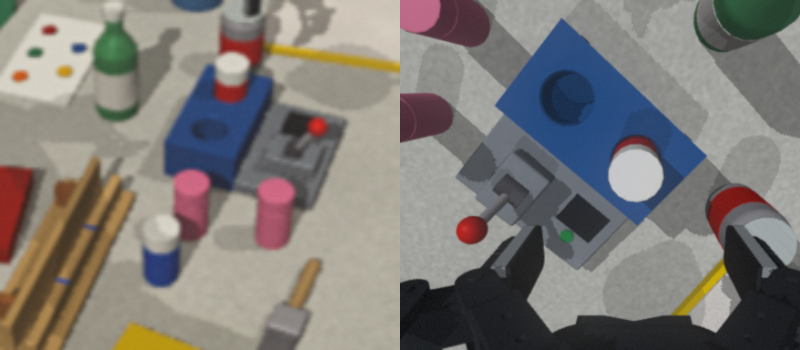

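The red vial stands home in hole0, cap at crop (637,176); hole1 is at crop (567,97). The blue vial still stands at left-crop (161,250).

Request:
jog_arm(
  rows=[
    [0.665, -0.766, 0.05, 0, 0, 0, 1],
    [0.665, -0.766, 0.05, 0, 0, 0, 1],
    [0.665, -0.766, 0.05, 0, 0, 0, 1],
    [0.665, -0.766, 0.05, 0, 0, 0, 1],
    [0.665, -0.766, 0.05, 0, 0, 0, 1],
  ],
)

```text
t: 8.55
position: [536.9, -39.4, 210.1]
ee_rot: [-2.9, -1.203, 0.004]
ft_force: [-0.1, -0.4, 0.1]
finger_gap: 85.2
grip_force: 0.0
```

Request:
jog_arm(
  rows=[
    [0, 0, 0, 0, 0, 0, 1],
    [0, 0, 0, 0, 0, 0, 1],
  ],
)

```text
t: 8.8
position: [537.7, -42.5, 210.6]
ee_rot: [-2.902, -1.202, 0.004]
ft_force: [-0.4, 0.1, 0.1]
finger_gap: 85.4
grip_force: 0.0
```

```bash
python3 - <<'E'
from h import *
p=snap('wrist','w6')
hsv=cv2.cvtColor(p['image'],cv2.COLOR_RGB2HSV)
m=(hsv[:,:,1]<35)&(hsv[:,:,2]>185);m=cv2.morphologyEx(m.astype(np.uint8),cv2.MORPH_OPEN,np.ones((7,7)))
for c,s in blobs(p,m,400): print(c,s,onz(p,*c,86).round(1))
print(proj(p,(537,-41.5,86)))
rel(537,-41.5,66,45)
E
```

```text
[255.79706107 190.36877619]
pos [537.9 -43.7 210.8] yaw 44.9 gap 85.0 rel [ 0.004  -0.007   0.4828] [-0.0003  0.0006 -0.0008]
```

```bash
python3 - <<'E'
from h import *
p=snap('wrist')
hsv=cv2.cvtColor(p['image'],cv2.COLOR_RGB2HSV)
print(p['image'][190,200:316:8].tolist())
print(p['image'][130:250:8,256].tolist())
rel(537,-41.5,66,45)
E
```

```text
[[133, 134, 131], [137, 138, 133], [141, 141, 138], [157, 157, 159], [159, 159, 161], [159, 160, 161], [160, 159, 159], [159, 159, 160], [156, 157, 156], [158, 159, 158], [140, 140, 138], [100, 99, 96], [92, 93, 91], [81, 79, 79], [121, 121, 116]]
[[119, 119, 116], [114, 115, 111], [57, 67, 91], [43, 55, 85], [151, 152, 153], [158, 159, 160], [159, 159, 161], [157, 159, 159], [158, 158, 158], [159, 159, 159], [157, 157, 156], [137, 138, 135], [132, 133, 129], [132, 133, 130], [132, 133, 130]]
pos [538.1 -44.3 211.1] yaw 44.8 gap 85.5 rel [ 0.0047 -0.009   0.4836] [-0.0002  0.0005 -0.0013]
```

```bash
python3 - <<'E'
from h import *
p=snap('wrist'); b=onz(p,249.5,187.5,86); print(b); rel(b[0],b[1],66,45)
E
```

```text
[535.66568805 -38.35802616  86.        ]
pos [538.3 -44.4 211.3] yaw 44.7 gap 85.3 rel [ 0.0085 -0.0203  0.4843] [-0.0001  0.0004 -0.0014]
```

Request:
jog_arm(
  rows=[
    [0.009, -0.02, 0.1, 0, 0, 0, 1],
    [0.009, -0.02, 0.3, 0, 0, 0, 1],
    [0.009, -0.02, 0.484, 0, 0, 0, 1],
    [0.009, -0.02, 0.484, 0, 0, 0, 1],
    [0.009, -0.02, 0.484, 0, 0, 0, 0],
  ],
)

```text
t: 9.57
position: [537.7, -36.8, 68.2]
ee_rot: [2.903, 1.198, 0.003]
ft_force: [0.8, 0.7, 0.4]
finger_gap: 69.5
grip_force: 0.0
```

Request:
jog_arm(
  rows=[
    [0, 0, 0, 0, 0, 0, -0.5],
    [0, 0, 0, 0, 0, 0, -0.5],
    [0, 0, 0, 0, 0, 0, -0.5],
    [0, 0, 0, 0, 0, 0, -0.5],
    [0, 0, 0, 0, 0, 0, -0.5],
  ],
)

```text
t: 10.2
position: [539.1, -36.3, 69.8]
ee_rot: [2.9, 1.2, 0.008]
ft_force: [-0.5, -1.5, 7.2]
finger_gap: 44.9
grip_force: 40.8
```

```bash
python3 - <<'E'
from h import *
s=arm.get_state(); rel(536,-40,66,45); print(s['grip_force'])
d=np.array([557.7,-257.2,0])-[*s['position'][:2],0]
R=Ro.from_rotvec(s['ee_rot']).as_matrix(); print(R.T@d/300)
E
```

```text
pos [539.1 -36.3  69.8] yaw 44.9 gap 44.9 rel [-0.016   0.0014  0.0127] [ 0.0016 -0.0012 -0.0003]
40.809381902217865
[-0.47618967  0.56503644  0.00111627]
```

Request:
jog_arm(
  rows=[
    [0, 0, -0.2, 0, 0, 0, -0.5],
    [0, 0, -0.4, 0, 0, 0, -0.5],
    [0, 0, -0.45, 0, 0, 0, -0.5],
    [0, 0, -0.45, 0, 0, 0, -0.5],
  ],
)

```text
t: 10.7
position: [536.6, -35.9, 203.0]
ee_rot: [2.901, 1.201, 0.004]
ft_force: [0.1, 0.4, -2.1]
finger_gap: 45.0
grip_force: 42.3
```

Request:
jog_arm(
  rows=[
    [-0.474, 0.566, 0, 0, 0, 0, -0.5],
    [-0.474, 0.566, 0, 0, 0, 0, -0.5],
    [-0.474, 0.566, 0, 0, 0, 0, -0.5],
    [-0.474, 0.566, 0, 0, 0, 0, -0.5],
    [-0.474, 0.566, 0, 0, 0, 0, -0.5],
  ],
)

```text
t: 11.32
position: [552.1, -261.4, 197.9]
ee_rot: [-2.905, -1.189, 0.009]
ft_force: [-0.7, 0.0, -2.5]
finger_gap: 44.7
grip_force: 42.3
```

Request:
jog_arm(
  rows=[
    [0, 0, 0.16, 0, 0, 0, -0.5],
    [0, 0, 0.16, 0, 0, 0, -0.5],
    [0, 0, 0.16, 0, 0, 0, -0.5],
  ],
)

```text
t: 11.7
position: [555.2, -255.0, 153.0]
ee_rot: [-2.9, -1.203, 0.002]
ft_force: [0.8, 0.1, -1.5]
finger_gap: 45.1
grip_force: 42.3
```

```bash
python3 - <<'E'
from h import *
snap('wrist');snap('wrist')
p=snap('wrist','w7');s=arm.get_state();x,y,z=s['position']
rel(557.7,-257.2,94,45)
print('h1',proj(p,(557.7,-257.2,60)),'tcp60',proj(p,(x,y,60)),'tcptop',proj(p,(x,y,z-69+86)))
hsv=cv2.cvtColor(p['image'],cv2.COLOR_RGB2HSV)
m=(hsv[:,:,1]<60)&(hsv[:,:,2]>90)
for v in (255,270,285,295,305,315): 
    w=np.where(m[v,190:325])[0]+190; print(v,w.min(),w.max())
E
```

```text
pos [ 556.9 -256.4  155.5] yaw 45.0 gap 44.7 rel [-1.000e-04  3.100e-03  2.049e-01] [ 0.0009 -0.0004  0.    ]
h1 [259.00538291 202.76541321] tcp60 [257.38081523 202.82592126] tcptop [258.53831545 296.4097677 ]
255 190 324
270 204 307
285 199 313
295 197 316
305 197 316
315 199 315
```

View pics/w7.png

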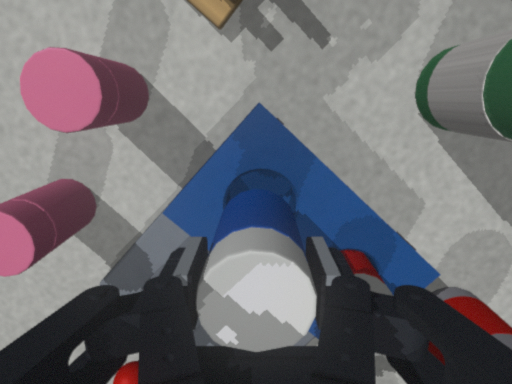

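Hole1's visible mouth arc has its centre near (260,205), top at 168. The held vial's axis meets mouth height near (256,205), so a nudge of about +1.8 mm along tool y.

Request:
jog_arm(
  rows=[
    [0.0, 0.006, 0.0, 0, 0, 0, -0.5],
    [0.0, 0.006, 0.08, 0, 0, 0, -0.5],
    [0, 0.006, 0.1, 0, 0, 0, -0.5],
    [0, 0.006, 0.125, 0, 0, 0, -0.5],
    [0, 0.006, 0.125, 0, 0, 0, -0.5],
  ],
)

```text
t: 12.48
position: [558.7, -256.8, 116.3]
ee_rot: [2.901, 1.203, 0.006]
ft_force: [4.5, 2.6, -3.7]
finger_gap: 44.9
grip_force: 42.4
```

```bash
python3 -c "
from h import *
snap('wrist');rel(557.7,-257.2,93.5,45);print(arm.get_state()['ft_force'])"
```

```text
pos [ 558.6 -256.8  116.3] yaw 45.0 gap 44.9 rel [-0.0033 -0.0013  0.0761] [ 0.0007 -0.001   0.0001]
[ 4.69466951  1.3364535  -3.73961369]
```

In. Push down to home, then release and rise.

Request:
jog_arm(
  rows=[
    [0, 0, 0.03, 0, 0, 0, -0.5],
    [0, 0, 0.055, 0, 0, 0, -0.5],
    [0, 0, 0.077, 0, 0, 0, -0.5],
    [0, 0, 0.077, 0, 0, 0, -0.5],
  ],
)

```text
t: 13.02
position: [559.3, -257.1, 93.8]
ee_rot: [2.9, 1.202, 0.007]
ft_force: [5.3, 3.1, -0.4]
finger_gap: 45.1
grip_force: 42.0
```

```bash
python3 -c "
from h import *
rel(557.7,-257.2,93.5,45);print(arm.get_state()['ft_force'])"
```

```text
pos [ 559.3 -257.1   93.8] yaw 45.0 gap 45.1 rel [-0.0041 -0.0034  0.0011] [ 0.0011 -0.0011  0.0002]
[ 5.31676531  3.06373749 -0.44995875]
```

Request:
jog_arm(
  rows=[
    [0, 0, 0.003, 0, 0, 0, 0.6],
    [0, 0, 0.003, 0, 0, 0, 0.6],
    [0, 0, 0.003, 0, 0, 0, 0.6],
    [0, 0, -0.15, 0, 0, 0, 0.6],
    [0, 0, -0.35, 0, 0, 0, 0.6],
  ],
)

```text
t: 13.65
position: [554.4, -257.8, 196.8]
ee_rot: [-2.9, -1.199, 0.008]
ft_force: [0.2, 0.1, 0.5]
finger_gap: 68.6
grip_force: 0.0
```

Request:
jog_arm(
  rows=[
    [0, 0, -0.05, 0, 0, -0.261, 0.3],
    [0, 0, -0.05, 0, 0, -0.261, 0],
    [0, 0, -0.05, 0, 0, -0.261, -1],
    [0, 0, -0.05, 0, 0, -0.261, -1],
    [0, 0, -0.05, 0, 0, -0.261, -1],
  ],
)

```text
t: 14.28
position: [555.9, -258.4, 212.7]
ee_rot: [-2.18, -2.26, 0.002]
ft_force: [0.4, -0.3, 0.2]
finger_gap: -0.6
grip_force: 0.0
```

```bash
python3 - <<'E'
from h import *
snap('wrist');p=snap('wrist','w8');rel(368,-278,160,92)
im=p['image'].astype(int)
hsv=cv2.cvtColor(p['image'],cv2.COLOR_RGB2HSV)
m=((hsv[:,:,0]<6)|(hsv[:,:,0]>174))&(hsv[:,:,1]>170)&(hsv[:,:,2]>70)
for c,s in blobs(p,m,60): print('red',c,s,onz(p,*c,96).round(1))
for X in [(561,-345.5,110),(558,-257,110),(414.5,-279,96)]: print(proj(p,X).round(1))
q=snap('side');s=snap('scene')
for n,pp in (('side',q),('scene',s)):
    hsv=cv2.cvtColor(pp['image'],cv2.COLOR_RGB2HSV)
    m=((hsv[:,:,0]<6)|(hsv[:,:,0]>174))&(hsv[:,:,1]>170)&(hsv[:,:,2]>70)
    for c,st in blobs(pp,m,8): print(n,c,st,onz(pp,*c,96).round(1))
E
```

```text
pos [ 556.  -258.3  212.7] yaw 91.9 gap -0.2 rel [-0.0449 -0.6283  0.1766] [-0.0004  0.     -0.0006]
red [508.6  12.8] [506, 0, 6, 28, 158] [ 713.4 -130.3   96. ]
red [ 69.2 212.6] [54, 198, 32, 31, 745] [ 413.1 -277.9   96. ]
[260.2 307.2]
[260.9 198.3]
[ 71.2 214.1]
side [295.6 139.4] [289, 136, 13, 9, 42] [ 568.1 -395.8   96. ]
side [293.2 156.1] [287, 154, 11, 6, 32] [ 543.4 -306.    96. ]
side [326.3 170.4] [323, 167, 8, 7, 37] [ 418.1 -278.8   96. ]
side [192.6 204.8] [174, 186, 38, 39, 1058] [743.4  29.4  96. ]
scene [198.  167.3] [195, 164, 7, 7, 39] [ 415.6 -274.9   96. ]
scene [161.9 197.3] [156, 192, 13, 11, 83] [ 608.1 -314.8   96. ]
scene [119.4 205.8] [109, 196, 21, 18, 251] [ 679.5 -412.6   96. ]
scene [237.2 276.1] [206, 260, 61, 36, 1846] [864.6 -13.1  96. ]
scene [ 76.  279.5] [72, 277, 9, 6, 44] [ 970.4 -363.1   96. ]
```

Request:
jog_arm(
  rows=[
    [-0.045, -0.628, 0.1, 0, 0, 0, -1],
    [-0.045, -0.628, 0.15, 0, 0, 0, -1],
    [-0.045, -0.628, 0.15, 0, 0, 0, -1],
    [-0.045, -0.628, 0.15, 0, 0, 0, -1],
  ],
)

```text
t: 14.98
position: [361.2, -277.2, 165.1]
ee_rot: [-2.185, -2.245, 0.006]
ft_force: [0.7, 0.5, 0.5]
finger_gap: -0.1
grip_force: 0.0
```

Request:
jog_arm(
  rows=[
    [0, 0, 0.1, 0, 0, 0, -1],
    [0, 0, 0.22, 0, 0, 0, -1],
    [0, 0, 0.22, 0, 0, 0, -1],
    [0, 0, 0.22, 0, 0, 0, -1],
  ],
)

```text
t: 15.48
position: [370.4, -278.1, 103.2]
ee_rot: [2.182, 2.258, 0.001]
ft_force: [0.2, 0.3, -0.2]
finger_gap: 0.0
grip_force: 0.0
```

```bash
python3 -c "
from h import *
snap('wrist');rel(446,-277,100,92);print(arm.get_state()['ft_force'])"
```

```text
pos [ 370.7 -278.4  103.6] yaw 92.0 gap -0.1 rel [-0.0038  0.2511  0.0126] [ 0.0008  0.0006 -0.0003]
[ 0.56904882 -0.34210088 -0.50486745]
```

Request:
jog_arm(
  rows=[
    [0, 0.06, 0.0, 0, 0, 0, -1],
    [0, 0.11, 0.0, 0, 0, 0, -1],
    [0, 0.16, 0, 0, 0, 0, -1],
    [0, 0.205, 0, 0, 0, 0, -1],
    [0, 0.245, 0, 0, 0, 0, -1],
  ],
)

```text
t: 16.15
position: [443.3, -274.8, 101.7]
ee_rot: [-2.182, -2.259, -0.0]
ft_force: [-1.9, -0.2, -0.6]
finger_gap: 0.2
grip_force: 0.7
```

```bash
cat >> h.py <<'E'
def tip():
    r=[]
    for n in ('side','scene'):
        pp=snap(n);hsv=cv2.cvtColor(pp['image'],cv2.COLOR_RGB2HSV)
        m=((hsv[:,:,0]<6)|(hsv[:,:,0]>174))&(hsv[:,:,1]>170)&(hsv[:,:,2]>60)
        for c,st in blobs(pp,m,3):
            w=onz(pp,*c,96)
            if 380<w[0]<520 and -320<w[1]<-240: print(n,c,st[4],w.round(1))
E
python3 -c "
from h import *
snap('wrist');rel(446,-277,100,92);print(arm.get_state()['ft_force']);tip()"
```

```text
pos [ 445.1 -274.5  101.9] yaw 92.0 gap -0.2 rel [-0.0083  0.0025  0.0065] [ 0.0006 -0.0001  0.0002]
[-0.02971258  0.30583085 -0.87681867]
side [310.  166.3] 34 [ 473.8 -277.8   96. ]
scene [192.4 175.8] 48 [ 470.6 -273.1   96. ]
```

Request:
jog_arm(
  rows=[
    [0, 0.012, 0, 0, 0, 0, -1],
    [0, 0.02, 0, 0, 0, 0, -1],
    [0, 0.02, 0, 0, 0, 0, -1],
  ],
)

```text
t: 16.68
position: [446.3, -275.1, 101.7]
ee_rot: [-2.182, -2.255, 0.004]
ft_force: [-4.6, 0.3, 3.3]
finger_gap: 0.3
grip_force: 2.6
```

```bash
python3 -c "
from h import *
rel(446,-277,100,92);print(arm.get_state()['ft_force']);tip()"
```

```text
pos [ 446.3 -275.1  101.7] yaw 91.9 gap 0.3 rel [-0.0063 -0.0011  0.0057] [-0.0013 -0.0003 -0.0006]
[-4.64089371  0.34240055  3.33850195]
side [309.6 166.5] 31 [ 474.7 -276.3   96. ]
scene [192.4 176.2] 47 [ 472.9 -272.3   96. ]
```

Request:
jog_arm(
  rows=[
    [0, -0.05, 0, 0, 0, 0, -1],
    [0, -0.1, -0.1, 0, 0, 0, -1],
    [0, -0.1, -0.3, 0, 0, 0, 0],
    [0, -0.1, -0.5, 0, 0, 0, 0],
    [0, -0.1, -0.5, 0, 0, 0, 0],
  ],
)

```text
t: 17.4
position: [422.6, -278.2, 258.7]
ee_rot: [2.173, 2.247, 0.005]
ft_force: [0.4, -1.1, -0.7]
finger_gap: 42.7
grip_force: 0.0
```

Request:
jog_arm(
  rows=[
    [1, 0.15, 0, 0, 0, 0, 0],
    [1, 0.15, 0, 0, 0, 0, 0],
    [1, 0.15, 0, 0, 0, 0, 0],
    [1, 0.15, 0, 0, 0, 0, 0],
    [1, 0.15, 0, 0, 0, 0, 0],
  ],
)

```text
t: 18.02
position: [452.8, 27.8, 251.4]
ee_rot: [2.181, 2.26, 0.001]
ft_force: [0.8, -0.8, -0.9]
finger_gap: 42.7
grip_force: 0.0
```

```bash
python3 -c "
from h import *
snap('wrist');snap('wrist');rel(490,270,265,92);tip()"
```

```text
pos [453.1  33.1 252. ] yaw 92.7 gap 43.0 rel [ 0.7834  0.1594 -0.0404] [ 0.0008 -0.0011  0.0037]
side [310.1 166.1] 22 [ 473.8 -278.9   96. ]
scene [191.9 176.4] 36 [ 474.5 -273.3   96. ]
```

Lever stays on. On to the rack.

Request:
jog_arm(
  rows=[
    [0.783, 0.16, -0.04, 0, 0, 0.003, 0],
    [0.783, 0.16, -0.04, 0, 0, 0.003, 0],
    [0.783, 0.16, -0.04, 0, 0, 0.003, 0],
    [0.783, 0.16, -0.04, 0, 0, 0.003, 0],
    [0.783, 0.16, -0.04, 0, 0, 0.003, 0],
  ],
)

```text
t: 18.85
position: [492.9, 265.4, 263.7]
ee_rot: [-2.186, -2.252, -0.004]
ft_force: [-0.8, -1.1, -0.2]
finger_gap: 42.2
grip_force: 0.0
```

Request:
jog_arm(
  rows=[
    [0, 0, 0, 0, 0, 0, 0],
    [0, 0, 0, 0, 0, 0, 0],
  ],
)

```text
t: 19.1
position: [494.0, 258.5, 263.3]
ee_rot: [2.198, 2.243, -0.003]
ft_force: [0.6, 0.3, 0.5]
finger_gap: 42.6
grip_force: 0.0
```

```bash
python3 - <<'E'
from h import *
snap('wrist');p=snap('wrist','w9');rel(490,270,265,92)
hsv=cv2.cvtColor(p['image'],cv2.COLOR_RGB2HSV)
for n,lo,hi in (('or',5,15),('bl',105,125)):
    m=(hsv[:,:,0]>=lo)&(hsv[:,:,0]<=hi)&(hsv[:,:,1]>(225 if n=='or' else 170))&(hsv[:,:,2]>60)
    m=cv2.morphologyEx(m.astype(np.uint8),cv2.MORPH_OPEN,np.ones((3,3)))
    for c,s in blobs(p,m,150): print(n,c,s,onz(p,*c,132).round(1))
print(proj(p,(521.5,298,132)),proj(p,(463.5,295,132)))
E
```

```text
pos [493.9 259.3 263.8] yaw 91.2 gap 42.9 rel [ 0.036  -0.0122 -0.0042] [ 0.      0.0005 -0.0045]
bl [221.  180.1] [216, 164, 11, 33, 254] [465.1 265.6 132. ]
[294.91215346 139.95740719] [218.4456987  142.44572712]
```

View pics/w9.png

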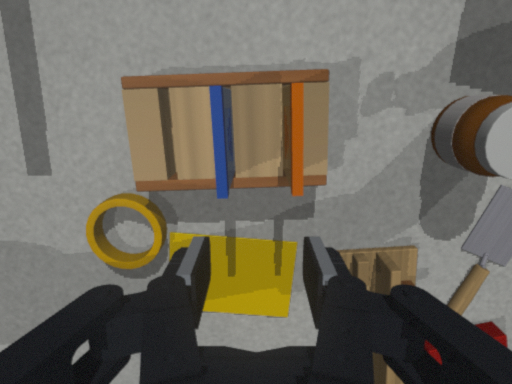

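Orange panel's top band runs from (297,82) to (298,195), blue's from (217,86) to (222,197). Mat corners at (170,233), (297,241), (288,317); the empty slot is on the left at x≈167.

```bash
python3 - <<'E'
from h import *
p=snap('wrist')
for n,pts in {'or':[(297,82),(298,195)],'bl':[(216.5,86),(222.5,197)]}.items():
    A=[onz(p,*q,132) for q in pts]; d=A[0]-A[1]; print(n,np.mean(A,0).round(1),np.linalg.norm(d).round(1),np.degrees(np.arctan2(d[1],d[0])).round(1))
for q in [(170,233),(297,241),(288,317)]: print('mat',onz(p,*q,3).round(1))
rel(522,298,200,92)
E
```

```text
or [523.5 297.7 132. ] 85.4 93.6
bl [464.3 294.3 132. ] 84.2 92.5
mat [387.9 165.7   3. ]
mat [545.6 158.1   3. ]
mat [539.4  47.8   3. ]
pos [493.8 259.8 263.9] yaw 91.2 gap 42.7 rel [0.1257 0.0968 0.213 ] [ 0.0001  0.0004 -0.0043]
```

```bash
python3 - <<'E'
from h import *
rel(523,297.5,112,92.7)
E
```

```text
pos [493.8 259.8 263.9] yaw 91.2 gap 42.7 rel [0.1243 0.1    0.5063] [ 0.0001  0.0004 -0.0082]
```

Request:
jog_arm(
  rows=[
    [0.124, 0.1, 0.1, 0, 0, -0.008, 0],
    [0.124, 0.1, 0.2, 0, 0, -0.008, 0],
    [0.124, 0.1, 0.25, 0, 0, -0.008, 0],
    [0.124, 0.1, 0.25, 0, 0, -0.008, 0],
    [0.124, 0.1, 0.25, 0, 0, -0.008, 0],
  ],
)

```text
t: 19.88
position: [523.1, 299.7, 190.5]
ee_rot: [2.166, 2.274, 0.003]
ft_force: [0.1, 0.5, 0.5]
finger_gap: 42.6
grip_force: 0.0
```

```bash
python3 - <<'E'
from h import *
snap('wrist');p=snap('wrist');rel(523,297.5,112,92.7)
im=p['image'].astype(int); m=(im[:,:,0]>150)&(im[:,:,2]<60)&(im[:,:,1]<110)
print(blobs(p,m,100), proj(p,(523,297.5,132)))
for c,s in blobs(p,m,100): print(onz(p,*c,132))
E
```

```text
pos [523.2 299.9 190.8] yaw 92.8 gap 42.8 rel [-0.0082 -0.0019  0.2627] [ 0.0009 -0.0003  0.0006]
[(array([255.3, 168.9]), [250, 155, 16, 36, 346]), (array([257.9, 256.7]), [251, 224, 15, 68, 912])] [256.97750352 226.14004092]
[520.42195107 331.40199609 132.        ]
[524.50082783 277.97609128 132.        ]
```

Request:
jog_arm(
  rows=[
    [-0.008, 0, 0.1, 0, 0, 0, 0],
    [-0.008, 0, 0.2, 0, 0, 0, 0],
    [-0.008, 0, 0.262, 0, 0, 0, 0],
    [-0.008, 0, 0.262, 0, 0, 0, 0],
    [-0.008, 0, 0.262, 0, 0, 0, -0.4],
  ],
)

```text
t: 20.6
position: [523.3, 298.1, 111.8]
ee_rot: [2.165, 2.276, 0.004]
ft_force: [-0.2, 0.7, 0.4]
finger_gap: 26.2
grip_force: 0.0
```

Request:
jog_arm(
  rows=[
    [0, 0, 0, 0, 0, 0, -1],
    [0, 0, 0, 0, 0, 0, -1],
    [0, 0, 0, 0, 0, 0, -1],
    [0, 0, 0, 0, 0, 0, -1],
    [0, 0, 0, 0, 0, 0, -1],
  ],
  force=50,
)

```text
t: 21.22
position: [523.7, 298.1, 112.0]
ee_rot: [2.165, 2.275, 0.005]
ft_force: [0.1, -0.7, 6.2]
finger_gap: 7.7
grip_force: 49.6
```

Request:
jog_arm(
  rows=[
    [0, 0, -0.04, 0, 0, 0, -1],
    [0, 0, -0.1, 0, 0, 0, -1],
    [0, 0, -0.2, 0, 0, 0, -1],
    [0, 0, -0.3, 0, 0, 0, -1],
    [0, 0, -0.3, 0, 0, 0, -1],
  ],
)

```text
t: 21.85
position: [523.1, 298.8, 203.7]
ee_rot: [2.165, 2.275, 0.007]
ft_force: [0.3, 0.6, -1.7]
finger_gap: 7.4
grip_force: 49.5
```

```bash
python3 - <<'E'
from h import *
snap('wrist');p=snap('wrist','w10');q=snap('side');im=q['image'][:,:,::-1]
s=arm.get_state();print(s['ft_force'],s['grip_force'])
a=cv2.resize(im[170:370,185:355],None,fx=2.2,fy=2.2);b=cv2.resize(p['image'][:,:,::-1],None,fx=.83,fy=.83)
h=min(a.shape[0],b.shape[0]);cv2.imwrite('pics/m10.png',np.hstack([a[-h:],b[:h]])[:,:800])
rel(640,10,215,92.7)
E
```

```text
[-0.6854724  -0.1553529  -1.36853555] 49.4567209482193
pos [521.2 296.4 199.1] yaw 92.8 gap 7.3 rel [-0.9733  0.3479 -0.0523] [-0.0009  0.0005  0.0008]
```

View pics/m10.png

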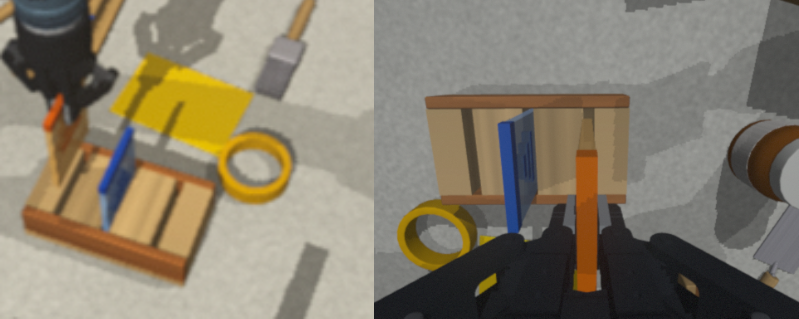

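Left crop: the orange panel is held upright and clear of the rack; blue is still in its slot. Right crop: the orange band sits between the jaws at (587,220). Now over the ledge.

Request:
jog_arm(
  rows=[
    [-0.8, 0.4, -0.06, 0, 0, 0, -1],
    [-0.8, 0.4, -0.06, 0, 0, 0, -1],
    [-0.8, 0.4, -0.06, 0, 0, 0, -1],
    [-0.8, 0.4, -0.06, 0, 0, 0, -1],
    [-0.8, 0.4, -0.06, 0, 0, 0, -1],
  ],
)

```text
t: 22.62
position: [655.4, 55.1, 215.8]
ee_rot: [2.177, 2.264, -0.008]
ft_force: [-0.2, 1.4, -1.8]
finger_gap: 7.4
grip_force: 49.4
```

Request:
jog_arm(
  rows=[
    [0, 0, 0, 0, 0, -0.02, -1],
    [0, 0, 0, 0, 0, -0.02, -1],
    [0, 0, 0, 0, 0, -0.02, -1],
  ],
)

```text
t: 23.0
position: [653.1, 65.0, 217.5]
ee_rot: [-2.09, -2.343, 0.002]
ft_force: [0.6, 0.2, -1.8]
finger_gap: 7.3
grip_force: 49.3
```

```bash
python3 - <<'E'
from h import *
snap('wrist');p=snap('wrist','w11');rel(640,10,215,96.5)
im=p['image'][:,:,::-1]
for y in (-130,0,70,160):
  for X in [(674-34*(y+136)/299,y,62)]: print(proj(p,X).round())
E
```

```text
pos [653.6  64.7 218.1] yaw 96.5 gap 7.3 rel [-0.1761 -0.0657  0.0104] [-0.0003 -0.0001  0.0001]
[255. 369.]
[255. 251.]
[255. 176.]
[255.  63.]
```

View pics/w11.png

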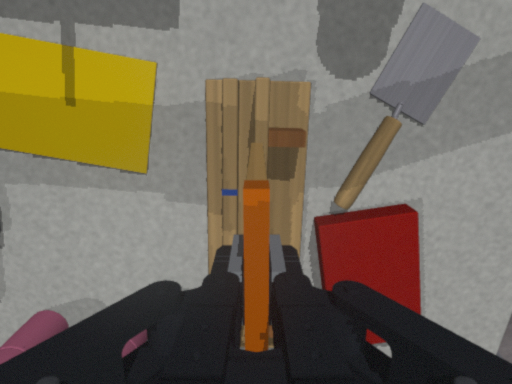

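The end of the ledge is at v≈79; base edge u≈207, lip about 222–238, groove about 238–253, back board about 254–269, all nearly vertical in the image. Blue mark at (230,192), bracket at (285,137).

```bash
python3 - <<'E'
from h import *
p=snap('wrist');g=cv2.cvtColor(p['image'],cv2.COLOR_RGB2GRAY).astype(int)
for v in (90,110,150,170): print(v,list(zip(range(204,276,2),g[v-2:v+3,204:276:2].mean(0).astype(int).tolist())))
print([ (v,int(g[v,228:236].mean())) for v in range(72,90)])
for n,(u,v,z) in {'lipEdgeR90':(238,90,37),'lipR170':(238,170,37),'boardL90':(254,90,62),'boardL170':(254,170,62),'lipend':(230,79,37),'boardend':(262,78,62)}.items(): print(n,onz(p,u,v,z).round(1))
E
```

```text
90 [(204, 133), (206, 117), (208, 126), (210, 127), (212, 124), (214, 117), (216, 118), (218, 129), (220, 132), (222, 107), (224, 124), (226, 123), (228, 122), (230, 120), (232, 122), (234, 123), (236, 107), (238, 80), (240, 111), (242, 108), (244, 106), (246, 104), (248, 105), (250, 108), (252, 112), (254, 100), (256, 117), (258, 126), (260, 124), (262, 121), (264, 122), (266, 122), (268, 104), (270, 110), (272, 108), (274, 104)]
110 [(204, 122), (206, 100), (208, 111), (210, 111), (212, 109), (214, 104), (216, 104), (218, 113), (220, 112), (222, 88), (224, 110), (226, 108), (228, 107), (230, 107), (232, 107), (234, 109), (236, 96), (238, 83), (240, 113), (242, 109), (244, 106), (246, 106), (248, 105), (250, 101), (252, 78), (254, 85), (256, 121), (258, 124), (260, 122), (262, 121), (264, 123), (266, 120), (268, 100), (270, 109), (272, 107), (274, 102)]
150 [(204, 129), (206, 96), (208, 112), (210, 113), (212, 113), (214, 107), (216, 103), (218, 106), (220, 104), (222, 80), (224, 109), (226, 109), (228, 109), (230, 110), (232, 109), (234, 109), (236, 95), (238, 88), (240, 112), (242
[... 289 characters left out ...]
5), (220, 99), (222, 76), (224, 102), (226, 108), (228, 110), (230, 111), (232, 111), (234, 111), (236, 95), (238, 95), (240, 114), (242, 110), (244, 110), (246, 107), (248, 100), (250, 102), (252, 102), (254, 106), (256, 108), (258, 108), (260, 108), (262, 108), (264, 106), (266, 85), (268, 72), (270, 73), (272, 72), (274, 71)]
[(72, 140), (73, 140), (74, 141), (75, 143), (76, 143), (77, 133), (78, 122), (79, 123), (80, 120), (81, 121), (82, 121), (83, 120), (84, 121), (85, 121), (86, 121), (87, 121), (88, 121), (89, 122)]
lipEdgeR90 [628.  138.7  37. ]
lipR170 [635.  68.  37.]
boardL90 [642.1 139.7  62. ]
boardL170 [649.3  74.9  62. ]
lipend [620.3 147.   37. ]
boardend [647.4 149.4  62. ]
```

```bash
python3 - <<'E'
from h import *
snap('wrist');rel(642.5,68,165,96)
E
```

```text
pos [653.9  64.2 218.4] yaw 96.5 gap 7.3 rel [ 0.0168 -0.0363  0.178 ] [-0.0001 -0.      0.0027]
```

Request:
jog_arm(
  rows=[
    [0.017, -0.036, 0.05, 0, 0, 0.003, -1],
    [0.017, -0.036, 0.12, 0, 0, 0.003, -1],
    [0.017, -0.036, 0.145, 0, 0, 0.003, -1],
    [0.017, -0.036, 0.145, 0, 0, 0.003, -1],
    [0.017, -0.036, 0.145, 0, 0, 0.003, -1],
  ],
)

```text
t: 23.82
position: [643.7, 67.4, 175.5]
ee_rot: [2.104, 2.332, 0.002]
ft_force: [-0.3, -0.4, -1.7]
finger_gap: 7.6
grip_force: 49.3
```

```bash
python3 - <<'E'
from h import *
for i in range(4):snap('wrist')
p=snap('wrist','w12');rel(642.5,68,112,96)
g=cv2.cvtColor(p['image'],cv2.COLOR_RGB2GRAY).astype(int)
for v in (40,60,80,100,130): print(v,g[v-2:v+3,196:290:2].mean(0).astype(int).tolist())
for y in (130,110): print(y,[proj(p,(642.3-0.105*(y-70)+o,y-o*0.1,z)).round(1).tolist() for o,z in ((-7.5,37),(7.5,62))])
E
```

```text
pos [643.3  67.5 175.6] yaw 95.9 gap 7.3 rel [ 0.0021 -0.0028  0.212 ] [ 0.0003 -0.     -0.0006]
40 [141, 143, 142, 143, 141, 143, 144, 142, 140, 138, 137, 139, 142, 145, 143, 143, 143, 145, 145, 142, 137, 137, 138, 140, 141, 142, 143, 142, 143, 143, 143, 143, 142, 143, 145, 146, 148, 147, 146, 143, 143, 145, 145, 145, 142, 140, 138]
60 [142, 139, 140, 142, 143, 142, 141, 141, 140, 140, 141, 143, 145, 146, 146, 149, 150, 147, 144, 141, 139, 139, 144, 146, 146, 145, 143, 146, 146, 144, 143, 143, 144, 142, 142, 140, 140, 141, 141, 142, 144, 148, 145, 143, 143, 146, 145]
80 [148, 147, 144, 144, 144, 144, 138, 133, 135, 135, 136, 134, 127, 132, 135, 136, 127, 129, 129, 128, 129, 131, 130, 126, 127, 121, 125, 124, 123, 125, 125, 125, 126, 125, 125, 118, 116, 124, 125, 125, 124, 123, 121, 120, 111, 122, 122]
100 [141, 144, 146, 147, 147, 147, 107, 123, 127, 126, 122, 117, 115, 125, 130, 122, 104, 123, 121, 121, 120, 120, 121, 122, 108, 83, 112, 108, 106, 105, 105, 104, 110, 105, 82, 71, 110, 125, 124, 122, 121, 120, 122, 110, 98, 104, 102]
130 [125, 124, 125, 128, 128, 127, 108, 103, 111, 112, 110, 104, 102, 108, 114, 106, 81, 108, 107, 107, 107, 106, 108, 109, 100, 89, 112, 108, 106, 105, 105, 99, 76, 75, 63, 78, 113, 120, 120, 120, 122, 118, 111, 99, 106, 102, 103]
130 [[246.2, 105.0], [266.6, 110.2]]
110 [[246.5, 131.9], [266.5, 139.6]]
```

Request:
jog_arm(
  rows=[
    [0.002, -0.002, 0.0, 0, 0, 0, -1],
    [0.002, -0.002, 0.06, 0, 0, 0, -1],
    [0.002, -0.002, 0.12, 0, 0, 0, -1],
    [0.002, -0.002, 0.17, 0, 0, 0, -1],
    [0.002, -0.002, 0.17, 0, 0, 0, -1],
  ],
)

```text
t: 24.7
position: [640.5, 67.4, 121.1]
ee_rot: [-2.102, -2.33, 0.006]
ft_force: [0.5, 0.9, -1.9]
finger_gap: 7.7
grip_force: 49.4
```

```bash
python3 - <<'E'
from h import *
snap('wrist');rel(642.5,68,112,96); print(arm.get_state()['ft_force'])
E
```

```text
pos [641.5  67.7 122.6] yaw 95.9 gap 7.4 rel [0.0005 0.0035 0.0352] [-0.0008 -0.0001 -0.0005]
[-0.8695125   0.05026034 -1.63086203]
```

Request:
jog_arm(
  rows=[
    [0, 0.003, 0.015, 0, 0, 0, -1],
    [0, 0.003, 0.03, 0, 0, 0, -1],
    [0, 0.003, 0.037, 0, 0, 0, -1],
    [0, 0.003, 0.037, 0, 0, 0, -1],
  ],
)

```text
t: 25.25
position: [643.1, 67.9, 112.8]
ee_rot: [-2.104, -2.333, 0.0]
ft_force: [-0.3, -0.8, -1.9]
finger_gap: 7.6
grip_force: 49.4
```

```bash
python3 - <<'E'
from h import *
snap('wrist');rel(642.5,68,112,96); print(arm.get_state()['ft_force'])
E
```

```text
pos [643.2  68.  112.9] yaw 95.9 gap 7.3 rel [ 0.0003 -0.0022  0.0031] [ 0.     -0.     -0.0006]
[ 0.25521925 -0.34380876 -1.79683126]
```

Request:
jog_arm(
  rows=[
    [0, 0, 0.005, 0, 0, 0, -1],
    [0, 0, 0.01, 0, 0, 0, -1],
    [0, 0, 0.01, 0, 0, 0, -1],
  ],
)

```text
t: 25.68
position: [643.8, 68.1, 112.1]
ee_rot: [2.104, 2.332, 0.0]
ft_force: [-1.4, -1.6, 5.7]
finger_gap: 7.5
grip_force: 50.7
```

```bash
python3 - <<'E'
from h import *
snap('wrist');rel(642.5,68,112,96); print(arm.get_state()['ft_force'])
E
```

```text
pos [643.9  68.1 112.1] yaw 95.9 gap 7.3 rel [ 0.0003 -0.0046  0.0004] [ 0.0004  0.0002 -0.0007]
[-1.15547167 -1.31456012  6.37595438]
```

Request:
jog_arm(
  rows=[
    [0, 0, -0.004, 0, 0, 0, -0.3],
    [0, 0, -0.004, 0, 0, 0, 0],
    [0, 0, -0.004, 0, 0, 0, 0],
    [0, 0, -0.004, 0, 0, 0, 0],
    [0, 0, -0.06, 0, 0, 0, 0],
  ],
)

```text
t: 26.35
position: [641.7, 67.6, 126.7]
ee_rot: [-2.102, -2.331, 0.005]
ft_force: [-0.9, -0.1, 0.1]
finger_gap: 42.8
grip_force: 0.0
```

Request:
jog_arm(
  rows=[
    [0, 0, -0.1, 0, 0, 0, 0],
    [0, 0, -0.25, 0, 0, 0, 0],
    [0, 0, -0.32, 0, 0, 0, 0],
  ],
)

```text
t: 26.72
position: [644.9, 68.9, 228.2]
ee_rot: [2.101, 2.33, 0.007]
ft_force: [0.1, -0.0, 0.7]
finger_gap: 42.5
grip_force: 0.0
```

Request:
jog_arm(
  rows=[
    [0.815, -0.518, 0, 0, 0, 0.02, 0],
    [0.815, -0.518, 0, 0, 0, 0.02, 0],
    [0.815, -0.518, 0, 0, 0, 0.02, 0],
    [0.815, -0.518, 0, 0, 0, 0.02, 0],
    [0.815, -0.518, 0, 0, 0, 0.02, 0],
  ],
)

```text
t: 27.35
position: [460.3, 298.3, 224.3]
ee_rot: [-2.171, -2.27, -0.0]
ft_force: [-0.5, 0.2, 0.2]
finger_gap: 42.8
grip_force: 0.0
```

Request:
jog_arm(
  rows=[
    [0, 0, 0, 0, 0, 0, 0],
    [0, 0, 0, 0, 0, 0, 0],
  ],
)

```text
t: 27.6
position: [464.1, 294.2, 223.8]
ee_rot: [2.176, 2.264, -0.001]
ft_force: [0.7, -0.5, -0.0]
finger_gap: 42.4
grip_force: 0.0
```

```bash
python3 - <<'E'
from h import *
for i in range(3):snap('wrist')
p=snap('wrist','w13');rel(464.3,294.3,112,92.5)
hsv=cv2.cvtColor(p['image'],cv2.COLOR_RGB2HSV)
m=(hsv[:,:,0]>=105)&(hsv[:,:,0]<=125)&(hsv[:,:,1]>150)&(hsv[:,:,2]>50)
print(blobs(p,m,100),proj(p,(464.3,294.3,132)))
tip()
q=snap('scene');im=q['image'].astype(int);m=(im[:,:,0]>130)&(im[:,:,2]<60)&(im[:,:,1]<110)
for c,st in blobs(q,m,20): print('or',c,st,onz(q,*c,130).round())
E
```

```text
pos [464.8 293.5 223.6] yaw 92.1 gap 42.6 rel [ 0.0031 -0.0014  0.372 ] [-0.0001  0.0002 -0.0023]
[(array([255.4, 199.4]), [249, 140, 13, 121, 1318])] [256.8198018  203.41273043]
side [309.6 165.8] 23 [ 475.9 -279.7   96. ]
scene [191.9 176.3] 39 [ 473.9 -273.5   96. ]
or [116.8  10. ] [114, 0, 9, 20, 108] [-1641. -1692.   130.]
or [292.9 214.4] [275, 212, 33, 5, 58] [640.  74. 130.]
or [120.3 284.8] [116, 282, 10, 7, 50] [ 989. -236.  130.]
```

Request:
jog_arm(
  rows=[
    [0.006, -0.001, 0.1, 0, 0, -0.002, 0],
    [0.006, -0.001, 0.25, 0, 0, -0.002, 0],
    [0.006, -0.001, 0.37, 0, 0, -0.002, 0],
    [0.006, -0.001, 0.37, 0, 0, -0.002, 0],
    [0.006, -0.001, 0.37, 0, 0, -0.002, -0.4],
  ],
)

```text
t: 28.58
position: [463.9, 297.7, 114.1]
ee_rot: [2.169, 2.272, 0.003]
ft_force: [1.0, 0.6, 0.8]
finger_gap: 26.6
grip_force: 0.0
```

Request:
jog_arm(
  rows=[
    [0, 0, 0, 0, 0, 0, -1],
    [0, 0, 0, 0, 0, 0, -1],
    [0, 0, 0, 0, 0, 0, -1],
    [0, 0, 0, 0, 0, 0, -1],
    [0, 0, 0, 0, 0, 0, -1],
  ],
)

```text
t: 29.2
position: [464.5, 298.2, 115.1]
ee_rot: [2.168, 2.271, 0.006]
ft_force: [-0.2, -0.7, 5.6]
finger_gap: 7.7
grip_force: 49.9
```

Request:
jog_arm(
  rows=[
    [0, 0, -0.04, 0, 0, 0, -1],
    [0, 0, -0.1, 0, 0, 0, -1],
    [0, 0, -0.2, 0, 0, 0, -1],
    [0, 0, -0.33, 0, 0, 0, -1],
    [0, 0, -0.37, 0, 0, 0, -1],
  ],
)

```text
t: 29.82
position: [463.8, 298.4, 227.1]
ee_rot: [2.168, 2.272, 0.007]
ft_force: [0.0, 1.2, -2.6]
finger_gap: 7.6
grip_force: 49.3
```

```bash
python3 - <<'E'
from h import *
snap('wrist')
p=snap('wrist','w14')
s=arm.get_state();print(s['ft_force'],s['grip_force'])
hsv=cv2.cvtColor(p['image'],cv2.COLOR_RGB2HSV)
m=(hsv[:,:,0]>=105)&(hsv[:,:,0]<=125)&(hsv[:,:,1]>150)&(hsv[:,:,2]>50)
print(blobs(p,m,100))
rel(656.5,-62,225,96)
E
```

```text
[ 0.84937762  0.35917728 -3.16547101] 49.22257840633392
[(array([256. , 270.7]), [244, 193, 25, 160, 3478])]
pos [463.5 297.6 225.5] yaw 92.7 gap 7.5 rel [-1.227  0.587  0.002] [ 0.0009 -0.0003 -0.0186]
```

Request:
jog_arm(
  rows=[
    [-0.7, 0.2, -0.07, 0, 0, 0, -1],
    [-0.7, 0.2, -0.07, 0, 0, 0, -1],
    [-0.7, 0.2, -0.07, 0, 0, 0, -1],
    [-0.7, 0.2, -0.07, 0, 0, 0, -1],
    [-0.7, 0.2, -0.07, 0, 0, 0, -1],
  ],
)

```text
t: 30.55
position: [532.7, 84.8, 242.7]
ee_rot: [-2.178, -2.262, 0.006]
ft_force: [-0.9, -0.2, -1.5]
finger_gap: 7.2
grip_force: 49.2
```

Request:
jog_arm(
  rows=[
    [-0.527, 0.387, 0, 0, 0, -0.018, -1],
    [-0.527, 0.387, 0, 0, 0, -0.018, -1],
    [-0.527, 0.387, 0, 0, 0, -0.018, -1],
    [-0.527, 0.387, 0, 0, 0, -0.018, -1],
    [-0.527, 0.387, 0, 0, 0, -0.018, -1],
  ],
)

```text
t: 31.18
position: [655.2, -61.5, 242.8]
ee_rot: [-2.101, -2.33, 0.001]
ft_force: [-0.7, 1.0, -2.9]
finger_gap: 7.5
grip_force: 49.6
```

```bash
python3 - <<'E'
from h import *
for i in range(4):snap('wrist')
p=snap('wrist','w15')
rel(656.3,-62,178,96)
s=arm.get_state();print(s['grip_force'])
E
```

```text
pos [655.3 -59.6 245. ] yaw 96.1 gap 7.4 rel [-0.0083  0.0026  0.2235] [-0.0001 -0.0002  0.0008]
49.632137417793274
```

Request:
jog_arm(
  rows=[
    [0, 0.002, 0.1, 0, 0, 0, -1],
    [0, 0.002, 0.2, 0, 0, 0, -1],
    [0, 0.002, 0.22, 0, 0, 0, -1],
    [0, 0.002, 0.22, 0, 0, 0, -1],
  ],
)

```text
t: 31.92
position: [656.6, -61.8, 179.3]
ee_rot: [-2.103, -2.334, -0.0]
ft_force: [0.8, 0.1, -0.9]
finger_gap: 7.0
grip_force: 49.6
```

```bash
python3 - <<'E'
from h import *
for i in range(4):snap('wrist')
p=snap('wrist','w16');rel(656,-60,115,96)
s=arm.get_state();print('tcp x at groove line',642.3-0.105*(s['position'][1]-70))
g=cv2.cvtColor(p['image'],cv2.COLOR_RGB2GRAY).astype(int)
for v in (100,115,130,145): print(v,list(zip(range(230,284,2),g[v-2:v+3,230:284:2].mean(0).astype(int).tolist())))
for y in (0,-15,-30): print(y,[proj(p,(642.3-0.105*(y-70)+o,y-o*0.1,z)).round(1).tolist() for o,z in ((-7.5,37),(7.5,62))])
cv2.imwrite('pics/c16.png',cv2.resize(p['image'][0:240,150:390,::-1],None,fx=2.5,fy=2.5))
E
```

```text
pos [657.7 -62.3 180.5] yaw 95.9 gap 7.1 rel [ 0.0084 -0.0053  0.2184] [ 0.0009  0.0002 -0.0006]
tcp x at groove line 656.1952607204466
100 [(230, 119), (232, 115), (234, 97), (236, 85), (238, 86), (240, 86), (242, 72), (244, 81), (246, 83), (248, 87), (250, 86), (252, 85), (254, 86), (256, 85), (258, 82), (260, 76), (262, 72), (264, 113), (266, 126), (268, 123), (270, 121), (272, 120), (274, 119), (276, 118), (278, 106), (280, 117), (282, 115)]
115 [(230, 121), (232, 125), (234, 92), (236, 88), (238, 88), (240, 85), (242, 72), (244, 82), (246, 82), (248, 82), (250, 86), (252, 86), (254, 87), (256, 85), (258, 82), (260, 76), (262, 78), (264, 116), (266, 126), (268, 123), (270, 121), (272, 119), (274, 119), (276, 118), (278, 107), (280, 119), (282, 115)]
130 [(230, 121), (232, 125), (234, 121), (236, 89), (238, 89), (240, 87), (242, 73), (244, 82), (246, 83), (248, 84), (250, 87), (252, 86), (254, 87), (256, 85), (258, 84), (260, 82), (262, 85), (264, 120), (266, 125), (268, 123), (270, 121), (272, 119), (274, 118), (276, 114), (278, 100), (280, 119), (282, 115)]
145 [(230, 136), (232, 141), (234, 121), (236, 108), (238, 107), (240, 99), (242, 73), (244, 83), (246, 83), (248, 85), (250, 89), (252, 93), (254, 94), (256, 91), (258, 92), (260, 85), (262, 100), (264, 129), (266, 126), (268, 123), (270, 121), (272, 120), (274, 119), (276, 111), (278, 110), (280, 119), (282, 115)]
0 [[245.1, 105.2], [265.1, 110.3]]
-15 [[245.3, 125.0], [265.0, 132.0]]
-30 [[245.6, 144.3], [264.9, 153.0]]
```

Request:
jog_arm(
  rows=[
    [0.003, -0.01, 0.0, 0, 0, 0, -1],
    [0.003, -0.01, 0.06, 0, 0, 0, -1],
    [0.003, -0.01, 0.12, 0, 0, 0, -1],
    [0.003, -0.01, 0.18, 0, 0, 0, -1],
    [0.003, -0.01, 0.18, 0, 0, 0, -1],
  ],
)

```text
t: 32.8
position: [651.9, -62.0, 121.7]
ee_rot: [-2.102, -2.33, 0.004]
ft_force: [0.5, 0.0, -2.7]
finger_gap: 7.4
grip_force: 49.6
```

```bash
python3 - <<'E'
from h import *
snap('wrist');snap('wrist');rel(654.7,-60,115,96); print(arm.get_state()['ft_force'])
E
```

```text
pos [653.4 -61.8 124.3] yaw 95.9 gap 7.8 rel [0.0054 0.0049 0.0311] [-0.0003 -0.0002 -0.0005]
[ 0.84292518  0.22060477 -2.02168214]
```

Inside the groove, no contact forces. Lower to the floor.

Request:
jog_arm(
  rows=[
    [0, 0.002, 0.015, 0, 0, 0, -1],
    [0, 0.002, 0.028, 0, 0, 0, -1],
    [0, 0.002, 0.036, 0, 0, 0, -1],
    [0, 0.002, 0.036, 0, 0, 0, -1],
  ],
)

```text
t: 33.4
position: [654.6, -61.9, 115.2]
ee_rot: [2.104, 2.332, 0.0]
ft_force: [-1.9, -1.4, 3.5]
finger_gap: 7.4
grip_force: 50.4
```

```bash
python3 - <<'E'
from h import *
snap('wrist');rel(654.7,-60,115,96); print(arm.get_state()['ft_force'])
E
```

```text
pos [654.5 -62.  115.2] yaw 95.9 gap 7.5 rel [0.0064 0.0013 0.0005] [ 0.0002  0.0002 -0.0006]
[-2.15298734 -0.67567605  5.0212751 ]
```

Request:
jog_arm(
  rows=[
    [0, 0, -0.004, 0, 0, 0, -0.3],
    [0, 0, -0.004, 0, 0, 0, 0],
    [0, 0, -0.004, 0, 0, 0, 0],
    [0, 0, -0.004, 0, 0, 0, 0],
    [0, 0, -0.06, 0, 0, 0, 0],
  ],
)

```text
t: 34.08
position: [652.7, -62.0, 130.9]
ee_rot: [-2.102, -2.331, 0.004]
ft_force: [0.1, -0.4, -0.2]
finger_gap: 42.8
grip_force: 0.0
```

Request:
jog_arm(
  rows=[
    [0, 0, -0.1, 0, 0, 0, 0],
    [0, 0, -0.25, 0, 0, 0, 0],
    [0, 0, -0.34, 0, 0, 0, 0],
    [0, 0, -0.34, 0, 0, 0, 0],
  ],
)

```text
t: 34.58
position: [656.7, -61.3, 238.9]
ee_rot: [2.1, 2.328, 0.008]
ft_force: [-0.0, -0.2, 0.7]
finger_gap: 42.7
grip_force: 0.0
```

```bash
python3 - <<'E'
from h import *
snap('wrist');rel(506,-276,200,92)
tip()
q=snap('scene');sd=snap('side')
a=cv2.resize(q['image'][150:280,140:340,::-1],None,fx=2.2,fy=2.2);b=cv2.resize(sd['image'][120:270,190:350,::-1],None,fx=2.2,fy=2.2)
h=min(a.shape[0],b.shape[0]);cv2.imwrite('pics/m16.png',np.hstack([a[:h],b[:h]])[:,:800])
for n,pp in (('scene',q),('side',sd)):
    im=pp['image'].astype(int);m=(im[:,:,0]>130)&(im[:,:,2]<70)&(im[:,:,1]<110)&(im[:,:,1]>40)
    for c,st in blobs(pp,m,15):
        w=onz(pp,*c,130).round()
        if 550<w[0]<750 and abs(w[1])<200: print(n,'or',c,st,w)
    hsv=cv2.cvtColor(pp['image'],cv2.COLOR_RGB2HSV)
    m=(hsv[:,:,0]>=105)&(hsv[:,:,0]<=125)&(hsv[:,:,1]>150)&(hsv[:,:,2]>50)
    for c,st in blobs(pp,m,15):
        w=onz(pp,*c,130).round()
        if 550<w[0]<750 and abs(w[1])<200: print(n,'bl',c,st,w)
E
```

```text
pos [655.2 -61.6 236.4] yaw 95.9 gap 42.8 rel [-0.6596 -0.5687  0.1199] [0.0012 0.0003 0.0217]
side [309.8 166.4] 32 [ 474.2 -277.1   96. ]
scene [192.1 176.3] 42 [ 473.8 -272.9   96. ]
scene or [295.7 214.4] [282, 213, 26, 4, 55] [638.  81. 130.]
scene bl [240.3 210.9] [225, 207, 32, 8, 155] [660. -63. 130.]
scene bl [240.2 221. ] [237, 220, 8, 3, 20] [704. -51. 130.]
scene bl [240.8 225.9] [235, 225, 12, 3, 29] [723. -44. 130.]
scene bl [240.5 230.1] [232, 229, 18, 4, 35] [740. -40. 130.]
side or [190.1 202. ] [186, 199, 8, 7, 17] [736.  50. 130.]
side or [214.4 215.5] [208, 202, 15, 29, 79] [644.  71. 130.]
side bl [273.5 166.8] [270, 164, 7, 8, 17] [ 569. -192.  130.]
side bl [231.6 185.1] [227, 176, 10, 19, 41] [655. -63. 130.]
```

View pics/m16.png

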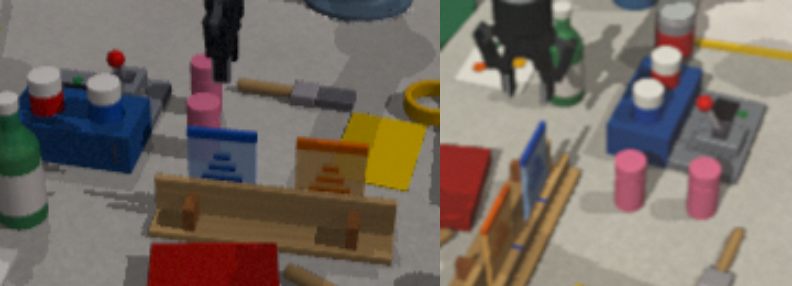

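Both panels stand upright in the groove (scene crop: blue at (222,155), orange at (332,165)). Both vials are home in the shaker and the lever is on. Now the lever.

Request:
jog_arm(
  rows=[
    [-0.66, -0.569, 0.12, 0, 0, 0.022, -1],
    [-0.66, -0.569, 0.12, 0, 0, 0.022, -1],
    [-0.66, -0.569, 0.12, 0, 0, 0.022, -1],
    [-0.66, -0.569, 0.12, 0, 0, 0.022, -1],
    [-0.66, -0.569, 0.12, 0, 0, 0.022, -1],
  ],
)

```text
t: 35.45
position: [499.3, -282.2, 195.5]
ee_rot: [-2.192, -2.245, 0.008]
ft_force: [-0.0, -0.7, 0.2]
finger_gap: 0.1
grip_force: 0.0
```

```bash
python3 - <<'E'
from h import *
for i in range(4):snap('wrist')
rel(506,-277,101,92)
E
```

```text
pos [ 505.5 -274.6  197.8] yaw 92.0 gap -0.1 rel [-0.0088  0.0011  0.3226] [ 0.0001 -0.0006  0.0002]
```

Request:
jog_arm(
  rows=[
    [-0.006, 0.002, 0.1, 0, 0, 0, -1],
    [-0.006, 0.002, 0.2, 0, 0, 0, -1],
    [-0.006, 0.002, 0.28, 0, 0, 0, -1],
    [-0.006, 0.002, 0.32, 0, 0, 0, -1],
    [-0.006, 0.002, 0.32, 0, 0, 0, -1],
  ],
)

```text
t: 36.28
position: [506.1, -276.2, 101.6]
ee_rot: [-2.179, -2.261, -0.001]
ft_force: [-0.9, 0.5, -0.5]
finger_gap: -0.3
grip_force: 0.0
```

```bash
python3 - <<'E'
from h import *
snap('wrist');rel(437,-277,101,92);print(arm.get_state()['ft_force']);tip()
E
```

```text
pos [ 506.6 -276.9  102.5] yaw 92.1 gap 0.0 rel [ 0.008  -0.2318  0.0049] [ 0.0003 -0.0001  0.0004]
[-0.41148045 -1.02602589 -0.09589064]
side [309.9 166.4] 37 [ 473.9 -277.2   96. ]
scene [193.5 176.2] 26 [ 472.  -268.9   96. ]
```

Request:
jog_arm(
  rows=[
    [0.002, -0.05, 0, 0, 0, 0, -1],
    [0.004, -0.1, 0, 0, 0, 0, -1],
    [0.006, -0.15, 0, 0, 0, 0, -1],
    [0.007, -0.2, 0, 0, 0, 0, -1],
    [0.008, -0.232, 0, 0, 0, 0, -1],
  ],
)

```text
t: 37.05
position: [440.2, -278.1, 102.8]
ee_rot: [2.176, 2.251, 0.014]
ft_force: [18.5, -0.7, -10.7]
finger_gap: -0.2
grip_force: 8.9
```

Request:
jog_arm(
  rows=[
    [0, -0.01, 0, 0, 0, 0, -1],
    [0, -0.015, 0, 0, 0, 0, -1],
    [0, -0.015, 0, 0, 0, 0, -1],
  ],
)

```text
t: 37.42
position: [439.9, -277.8, 104.1]
ee_rot: [2.169, 2.25, 0.019]
ft_force: [16.2, -0.2, -7.2]
finger_gap: 0.1
grip_force: 7.3
```

```bash
python3 - <<'E'
from h import *
rel(435,-277,101,92);print(arm.get_state()['ft_force']);tip()
E
```

```text
pos [ 439.9 -277.8  104.1] yaw 92.1 gap 0.1 rel [ 0.0032 -0.0166  0.0099] [0.0064 0.0009 0.0005]
[16.19955866 -0.18105441 -7.2324101 ]
side [326.6 170.2] 39 [ 417.5 -280.2   96. ]
scene [200.3 167.3] 11 [ 413.6 -267.7   96. ]
```

Request:
jog_arm(
  rows=[
    [0, 0.05, 0, 0, 0, 0, -1],
    [0, 0.08, -0.05, 0, 0, 0, -1],
    [0, 0.08, -0.2, 0, 0, 0, 0],
    [0, 0.08, -0.38, 0, 0, 0, 1],
    [0, 0.08, -0.38, 0, 0, 0, 1],
  ],
)

```text
t: 38.15
position: [457.6, -279.0, 221.4]
ee_rot: [2.178, 2.252, 0.0]
ft_force: [-0.0, -0.4, 0.6]
finger_gap: 54.5
grip_force: 0.0
```

Request:
jog_arm(
  rows=[
    [0.06, 0.32, 0, 0, 0, 0.261, 1],
    [0.06, 0.32, 0, 0, 0, 0.261, 1],
    [0.06, 0.32, 0, 0, 0, 0.261, 1],
    [0.06, 0.32, 0, 0, 0, 0.261, 1],
    [0.06, 0.32, 0, 0, 0, 0.261, 1],
  ],
)

```text
t: 38.78
position: [548.8, -256.0, 214.7]
ee_rot: [-2.902, -1.195, 0.006]
ft_force: [-0.8, -0.9, 0.6]
finger_gap: 85.2
grip_force: 0.0
```

Request:
jog_arm(
  rows=[
    [0, 0, 0, 0, 0, 0, 1],
    [0, 0, 0, 0, 0, 0, 1],
  ],
)

```text
t: 39.02
position: [549.7, -256.2, 215.5]
ee_rot: [-2.901, -1.202, 0.002]
ft_force: [-0.7, -0.1, 0.8]
finger_gap: 85.4
grip_force: 0.0
```

```bash
python3 - <<'E'
from h import *
snap('wrist');snap('wrist');tip()
p=snap('wrist','w17');g=p['image'].astype(int).mean(2).astype(int)
hsv=cv2.cvtColor(p['image'],cv2.COLOR_RGB2HSV)
m=(hsv[:,:,1]<40)&(hsv[:,:,2]>150);m=cv2.morphologyEx(m.astype(np.uint8),cv2.MORPH_OPEN,np.ones((9,9)))
for X in [(558.5,-257,110),(561,-345.5,110)]: print(proj(p,X).round(1))
print([b for b in blobs(p,m,300)])
rel(558.5,-257,94,45)
E
```

```text
side [326.4 170.4] 35 [ 417.8 -279.    96. ]
scene [198.  167.4] 39 [ 416.2 -274.7   96. ]
[266.1 190.9]
[350.  267.8]
[(array([58.8, 77.2]), [0, 0, 160, 180, 17394]), (array([381.8, 107.2]), [303, 0, 164, 232, 13572]), (array([494.6,  12.1]), [474, 0, 38, 28, 903]), (array([219.7,  67.8]), [179, 14, 94, 106, 5709]), (array([159.5, 164.3]), [133, 125, 59, 76, 2807]), (array([266.7, 194.9]), [237, 166, 61, 59, 2919]), (array([ 55. , 256.6]), [0, 195, 134, 120, 9621]), (array([491.2, 254.5]), [461, 204, 51, 103, 3631]), (array([339.4, 267.5]), [319, 242, 39, 52, 1626]), (array([315.9, 316.3]), [288, 302, 60, 34, 1007]), (array([210. , 329.1]), [185, 305, 58, 42, 1157]), (array([182.8, 338.4]), [172, 330, 22, 18, 317])]
pos [ 550.5 -256.2  216. ] yaw 45.0 gap 85.2 rel [0.0171 0.0209 0.4067] [-0.0001  0.     -0.0002]
```

Request:
jog_arm(
  rows=[
    [0.011, 0.021, 0.05, 0, 0, 0, 1],
    [0.011, 0.021, 0.2, 0, 0, 0, 1],
    [0.011, 0.021, 0.35, 0, 0, 0, 1],
    [0.011, 0.021, 0.405, 0, 0, 0, 1],
    [0.011, 0.021, 0.405, 0, 0, 0, 1],
  ],
)

```text
t: 39.9
position: [556.6, -257.8, 93.0]
ee_rot: [-2.9, -1.201, 0.003]
ft_force: [0.4, 0.4, 0.1]
finger_gap: 85.1
grip_force: 0.0
```

Request:
jog_arm(
  rows=[
    [0, 0, 0, 0, 0, 0, 0.4],
    [0, 0, 0, 0, 0, 0, -0.5],
    [0, 0, 0, 0, 0, 0, -0.5],
    [0, 0, 0, 0, 0, 0, -0.5],
    [0, 0, 0, 0, 0, 0, -0.5],
  ],
  force=40,
)

```text
t: 40.52
position: [559.0, -258.8, 96.8]
ee_rot: [2.9, 1.2, 0.004]
ft_force: [-0.2, -0.5, 6.6]
finger_gap: 44.6
grip_force: 41.7
```

```bash
python3 - <<'E'
from h import *
snap('wrist');rel(558.5,-257,94,45);s=arm.get_state();print(s['ft_force'],s['grip_force'])
E
```

```text
pos [ 559.  -258.8   96.8] yaw 45.0 gap 45.2 rel [ 0.0029 -0.0055  0.0094] [ 0.0012 -0.0004 -0.0002]
[-0.68988944  0.75992099  5.70615615] 41.657051146030426
```

Request:
jog_arm(
  rows=[
    [0, 0, -0.1, 0, 0, 0, -0.5],
    [0, 0, -0.25, 0, 0, 0, -0.5],
    [0, 0, -0.4, 0, 0, 0, -0.5],
    [0, 0, -0.4, 0, 0, 0, -0.5],
  ],
)

```text
t: 41.08
position: [560.2, -259.1, 219.2]
ee_rot: [2.897, 1.198, 0.01]
ft_force: [0.1, -0.6, -2.7]
finger_gap: 44.8
grip_force: 43.4
```

Request:
jog_arm(
  rows=[
    [0.724, -0.99, 0, 0, 0, 0, -0.5],
    [0.724, -0.99, 0, 0, 0, 0, -0.5],
    [0.724, -0.99, 0, 0, 0, 0, -0.5],
    [0.724, -0.99, 0, 0, 0, 0, -0.5],
    [0.724, -0.99, 0, 0, 0, 0, -0.5],
  ],
)

```text
t: 41.7
position: [507.6, 51.9, 212.8]
ee_rot: [-2.903, -1.201, 0.005]
ft_force: [1.4, 1.1, -1.6]
finger_gap: 44.7
grip_force: 43.4
```

```bash
python3 - <<'E'
from h import *
for i in range(4): snap('wrist')
rel(501.7,105,80,45);s=arm.get_state();print(s['grip_force'])
E
```

```text
pos [507.9  52.2 213.1] yaw 45.3 gap 45.1 rel [ 0.1115 -0.1377  0.4437] [-0.0005  0.0008  0.0014]
43.45001220703125
```

Request:
jog_arm(
  rows=[
    [0.112, -0.138, 0.1, 0, 0, 0, -0.5],
    [0.112, -0.138, 0.2, 0, 0, 0, -0.5],
    [0.112, -0.138, 0.35, 0, 0, 0, -0.5],
    [0.112, -0.138, 0.42, 0, 0, 0, -0.5],
    [0.112, -0.138, 0.42, 0, 0, 0, -0.5],
  ],
)

```text
t: 42.52
position: [501.9, 100.5, 85.5]
ee_rot: [-2.904, -1.196, 0.011]
ft_force: [-0.6, -1.0, -2.5]
finger_gap: 44.4
grip_force: 43.4
```

```bash
python3 - <<'E'
from h import *
for i in range(2): snap('wrist')
p=snap('wrist')
rel(501.7,105,75.5,45);print(arm.get_state()['ft_force'])
hsv=cv2.cvtColor(p['image'],cv2.COLOR_RGB2HSV)
m=(hsv[:,:,0]>22)&(hsv[:,:,0]<32)&(hsv[:,:,1]>200)
l=max(blobs(p,m,300),key=lambda b:b[1][4]);print(l)
cs,_=cv2.findContours(m.astype(np.uint8),cv2.RETR_EXTERNAL,cv2.CHAIN_APPROX_SIMPLE)
c=max(cs,key=cv2.contourArea);h=cv2.convexHull(c);a=cv2.approxPolyDP(h,6,True)[:,0]
for q in a: print(q,onz(p,*q.astype(float),3).round(1))
E
```

```text
pos [505.2 102.7  89.2] yaw 44.9 gap 44.6 rel [-0.0031 -0.0138  0.0457] [ 0.0003 -0.0003 -0.0008]
[ 0.73964337 -0.57176198 -1.88184352]
(array([201.2, 202.4]), [74, 103, 277, 193, 17548])
[350 227] [538.3  48.1   3. ]
[328 244] [519.7  49.4   3. ]
[121 295] [389.4 124.5   3. ]
[ 74 260] [388.2 164.7   3. ]
[243 103] [545.4 154.7   3. ]
```

Request:
jog_arm(
  rows=[
    [0, -0.01, 0.02, 0, 0, 0, -0.5],
    [0, -0.01, 0.038, 0, 0, 0, -0.5],
    [0, -0.01, 0.042, 0, 0, 0, -0.5],
    [0, -0.01, 0.046, 0, 0, 0, -0.5],
    [0, -0.01, 0.046, 0, 0, 0, -0.5],
  ],
)

```text
t: 43.3
position: [501.9, 105.8, 75.9]
ee_rot: [2.902, 1.201, -0.002]
ft_force: [-2.9, -0.0, 6.7]
finger_gap: 44.9
grip_force: 44.4
```

```bash
python3 - <<'E'
from h import *
snap('wrist');rel(501.7,105,75.5,45);print(arm.get_state()['ft_force'])
E
```

```text
pos [501.9 105.8  75.9] yaw 45.0 gap 44.8 rel [-0.0025  0.0015  0.0013] [ 0.0001  0.0004 -0.0002]
[-2.9107316  -0.67511179  7.23632582]
```

Request:
jog_arm(
  rows=[
    [0, 0, 0, 0, 0, 0, 0.6],
    [0, 0, 0, 0, 0, 0, 0.8],
    [0, 0, 0, 0, 0, 0, 1],
    [0, 0, -0.15, 0, 0, 0, 1],
    [0, 0, -0.35, 0, 0, 0, 1],
  ],
)

```text
t: 43.98
position: [500.6, 105.2, 179.2]
ee_rot: [-2.901, -1.201, 0.007]
ft_force: [1.9, -0.5, -0.1]
finger_gap: 85.5
grip_force: 0.0
```

Request:
jog_arm(
  rows=[
    [-0.2, 0.26, -0.15, 0, 0, 0, 1],
    [-0.4, 0.52, -0.15, 0, 0, 0, 1],
    [-0.46, 0.6, -0.15, 0, 0, 0, 1],
    [-0.46, 0.6, -0.15, 0, 0, 0, 1],
    [-0.46, 0.6, -0.15, 0, 0, 0, 1],
  ],
)

```text
t: 44.6
position: [531.6, -125.6, 224.8]
ee_rot: [2.907, 1.186, -0.001]
ft_force: [0.7, -0.5, -0.5]
finger_gap: 85.1
grip_force: 0.0
```

Request:
jog_arm(
  rows=[
    [-0.46, 0.6, 0, 0, 0, 0, 1],
    [-0.46, 0.6, 0, 0, 0, 0, 1],
    [-0.46, 0.6, 0, 0, 0, 0, 1],
    [-0.46, 0.6, 0, 0, 0, 0, 1],
    [-0.46, 0.6, 0, 0, 0, 0, 1],
  ],
)

```text
t: 45.22
position: [560.1, -348.3, 223.7]
ee_rot: [2.906, 1.192, -0.002]
ft_force: [-0.5, -0.0, -0.8]
finger_gap: 85.5
grip_force: 0.0
```

```bash
python3 - <<'E'
from h import *
for i in range(3): snap('wrist')
p=snap('wrist','w18')
hsv=cv2.cvtColor(p['image'],cv2.COLOR_RGB2HSV)
m=(hsv[:,:,1]<40)&(hsv[:,:,2]>150);m=cv2.morphologyEx(m.astype(np.uint8),cv2.MORPH_OPEN,np.ones((9,9)))
q=proj(p,(560,-346.5,110));print(q)
for c,st in blobs(p,m,800):
  if np.hypot(*(c-q))<60: print(c,st,onz(p,*c,110))
rel(560,-346.5,94,45)
s=snap('scene');im=s['image'].astype(int)
hsv=cv2.cvtColor(s['image'],cv2.COLOR_RGB2HSV)
m=(hsv[:,:,0]>105)&(hsv[:,:,0]<125)&(hsv[:,:,1]>150)
for c,st in blobs(s,m,60): print('bl',c,st,onz(s,*c,33).round())
E
```

```text
[260.7667792  201.51319406]
[259.  199.8] [230, 172, 59, 57, 2719] [ 560.00695103 -344.62422204  110.        ]
pos [ 562.  -340.7  224.6] yaw 45.2 gap 85.8 rel [-0.0191  0.0094  0.4354] [-0.0004 -0.0005  0.0011]
bl [181.6 208.1] [149, 189, 60, 40, 1556] [ 562. -278.   33.]
bl [240.2 210.9] [225, 207, 32, 8, 153] [ 529. -101.   33.]
bl [311.5 218.6] [304, 209, 15, 19, 174] [512. 112.  33.]
bl [461.3 260.7] [455, 251, 16, 20, 157] [595. 516.  33.]
```

Request:
jog_arm(
  rows=[
    [-0.016, 0.006, 0.05, 0, 0, 0, 1],
    [-0.016, 0.006, 0.2, 0, 0, 0, 1],
    [-0.016, 0.006, 0.35, 0, 0, 0, 1],
    [-0.016, 0.006, 0.432, 0, 0, 0, 1],
    [-0.016, 0.006, 0.432, 0, 0, 0, 1],
  ],
)

```text
t: 46.1
position: [556.2, -347.0, 91.4]
ee_rot: [-2.897, -1.2, 0.007]
ft_force: [0.3, 0.7, 0.7]
finger_gap: 85.5
grip_force: 0.0
```

Request:
jog_arm(
  rows=[
    [0, 0, 0, 0, 0, 0, 0.4],
    [0, 0, 0, 0, 0, 0, -0.5],
    [0, 0, 0, 0, 0, 0, -0.5],
    [0, 0, 0, 0, 0, 0, -0.5],
    [0, 0, 0, 0, 0, 0, -0.5],
  ],
)

```text
t: 46.72
position: [560.1, -349.0, 97.3]
ee_rot: [2.901, 1.2, 0.002]
ft_force: [-1.2, 1.1, 6.0]
finger_gap: 44.5
grip_force: 40.8
```

```bash
python3 - <<'E'
from h import *
snap('wrist');rel(560,-345,94,45);s=arm.get_state();print(s['ft_force'],s['grip_force'])
R=Ro.from_rotvec(s['ee_rot']).as_matrix();print(R.T@(np.array([425,109,0])-[*s['position'][:2],0])/300)
E
```

```text
pos [ 560.2 -349.    97.3] yaw 45.0 gap 44.6 rel [ 0.0091 -0.0099  0.0109] [ 0.0008 -0.0002 -0.0002]
[-0.89991017  1.29014124  5.46727556] 40.82215270958841
[ 0.76009289 -1.39860713 -0.00308628]
```

Request:
jog_arm(
  rows=[
    [0, 0, -0.1, 0, 0, 0, -0.5],
    [0, 0, -0.25, 0, 0, 0, -0.5],
    [0, 0, -0.4, 0, 0, 0, -0.5],
    [0, 0, -0.4, 0, 0, 0, -0.5],
  ],
)

```text
t: 47.28
position: [562.1, -350.1, 220.3]
ee_rot: [2.895, 1.198, 0.01]
ft_force: [0.1, -0.1, -2.1]
finger_gap: 44.7
grip_force: 43.4
```

Request:
jog_arm(
  rows=[
    [0.38, -0.7, 0, 0, 0, 0, -0.5],
    [0.38, -0.7, 0, 0, 0, 0, -0.5],
    [0.38, -0.7, 0, 0, 0, 0, -0.5],
    [0.38, -0.7, 0, 0, 0, 0, -0.5],
    [0.38, -0.7, 0, 0, 0, 0, -0.5],
  ],
)

```text
t: 47.9
position: [488.8, -113.7, 213.3]
ee_rot: [-2.894, -1.213, 0.005]
ft_force: [-0.1, -0.7, -1.3]
finger_gap: 44.4
grip_force: 43.4
```

Request:
jog_arm(
  rows=[
    [0.38, -0.7, 0, 0, 0, 0, -0.5],
    [0.38, -0.7, 0, 0, 0, 0, -0.5],
    [0.38, -0.7, 0, 0, 0, 0, -0.5],
    [0.38, -0.7, 0, 0, 0, 0, -0.5],
    [0.38, -0.7, 0, 0, 0, 0, -0.5],
  ],
)

```text
t: 48.52
position: [421.9, 113.4, 214.6]
ee_rot: [-2.897, -1.213, 0.001]
ft_force: [0.7, -0.6, -1.6]
finger_gap: 44.7
grip_force: 43.4
```

```bash
python3 - <<'E'
from h import *
for i in range(4): snap('wrist')
p=snap('wrist')
rel(425,109,90,45);print(arm.get_state()['grip_force'])
hsv=cv2.cvtColor(p['image'],cv2.COLOR_RGB2HSV)
m=(hsv[:,:,1]<45)&(hsv[:,:,2]>140);m=cv2.morphologyEx(m.astype(np.uint8),cv2.MORPH_OPEN,np.ones((9,9)))
q=proj(p,(502,106,89));print(q)
for c,st in blobs(p,m,600):
  if np.hypot(*(c-q))<60: print(c,st,onz(p,*c,89))
E
```

```text
pos [423.9 107.5 214.6] yaw 44.8 gap 44.8 rel [ 0.0063 -0.0007  0.4153] [-0.0002  0.0003 -0.0014]
43.43000756576657
[334.5254575  118.45485126]
[333.4 121.2] [304, 91, 60, 62, 2938] [500.12176683 105.11612763  89.        ]
```

Request:
jog_arm(
  rows=[
    [0.006, 0, 0.1, 0, 0, 0, -0.5],
    [0.006, 0, 0.25, 0, 0, 0, -0.5],
    [0.006, 0, 0.38, 0, 0, 0, -0.5],
    [0.006, 0, 0.41, 0, 0, 0, -0.5],
    [0.006, 0, 0.41, 0, 0, 0, -0.5],
  ],
)

```text
t: 49.4
position: [425.2, 110.2, 92.2]
ee_rot: [-2.903, -1.199, 0.001]
ft_force: [1.2, -0.3, -0.8]
finger_gap: 44.7
grip_force: 43.3
```

```bash
python3 - <<'E'
from h import *
for i in range(2): snap('wrist')
rel(425,109,76,45);print(arm.get_state()['ft_force'])
E
```

```text
pos [426.6 110.9  93.6] yaw 44.9 gap 45.0 rel [-0.0084  0.0008  0.0586] [ 0.0006 -0.0008 -0.0006]
[ 0.45549221 -0.0923552  -1.38905505]
```

Request:
jog_arm(
  rows=[
    [-0.005, 0, 0.03, 0, 0, 0, -0.5],
    [-0.005, 0, 0.05, 0, 0, 0, -0.5],
    [-0.005, 0, 0.056, 0, 0, 0, -0.5],
    [-0.005, 0, 0.06, 0, 0, 0, -0.5],
    [-0.005, 0, 0.06, 0, 0, 0, -0.5],
  ],
)

```text
t: 50.12
position: [424.4, 110.1, 76.3]
ee_rot: [2.9, 1.201, -0.002]
ft_force: [-6.0, -1.1, 18.7]
finger_gap: 44.8
grip_force: 45.4
```

```bash
python3 - <<'E'
from h import *
snap('wrist')
rel(425,109,76,45);print(arm.get_state()['ft_force'])
E
```

```text
pos [424.4 110.1  76.3] yaw 45.0 gap 44.8 rel [-0.0012  0.0042  0.0009] [ 0.0006  0.0005 -0.0001]
[-6.28505938 -1.27425125 18.60155554]
```

Standing on the mat. Ease up slightly, release, rise and check.

Request:
jog_arm(
  rows=[
    [0, 0, -0.005, 0, 0, 0, -0.5],
    [0, 0, -0.005, 0, 0, 0, 0.6],
    [0, 0, -0.005, 0, 0, 0, 0.8],
    [0, 0, -0.005, 0, 0, 0, 1],
    [0, 0, -0.1, 0, 0, 0, 1],
  ],
)

```text
t: 50.8
position: [421.7, 109.3, 102.7]
ee_rot: [-2.901, -1.201, 0.008]
ft_force: [-0.1, -0.3, 0.8]
finger_gap: 85.6
grip_force: 0.0
```

Request:
jog_arm(
  rows=[
    [0, 0, -0.2, 0, 0, 0, 1],
    [0, 0, -0.4, 0, 0, 0, 1],
    [0, 0, -0.5, 0, 0, 0, 1],
    [0, 0, -0.5, 0, 0, 0, 1],
    [0, 0, -0.5, 0, 0, 0, 1],
  ],
)

```text
t: 51.42
position: [423.0, 109.4, 253.1]
ee_rot: [-2.903, -1.201, 0.003]
ft_force: [-0.6, -0.4, -0.9]
finger_gap: 85.5
grip_force: 0.0
```

```bash
python3 - <<'E'
from h import *
for i in range(3): snap('wrist')
p=snap('wrist')
hsv=cv2.cvtColor(p['image'],cv2.COLOR_RGB2HSV)
m=(hsv[:,:,1]<45)&(hsv[:,:,2]>140);m=cv2.morphologyEx(m.astype(np.uint8),cv2.MORPH_OPEN,np.ones((9,9)))
for X in [(500,105,89),(424,110,89)]:
  q=proj(p,X)
  for c,st in blobs(p,m,600):
    if np.hypot(*(c-q))<40: print(q,c,st,onz(p,*c,89))
tip()
q=snap('scene');sd=snap('side')
a=cv2.resize(q['image'][150:280,140:400,::-1],None,fx=1.75,fy=1.75);b=cv2.resize(sd['image'][130:340,180:350,::-1],None,fx=1.75,fy=1.75)
h=max(a.shape[0],b.shape[0]);a=cv2.copyMakeBorder(a,0,h-a.shape[0],0,0,0);cv2.imwrite('pics/m20.png',np.hstack([a,b])[:,:800])
print(arm.get_state()['t'])
E
```

```text
[326.69975214 118.82043107] [326.6 118.6] [301, 93, 52, 52, 2181] [500.06151347 105.19414059  89.        ]
side [326.9 169.6] 19 [ 417.5 -283.4   96. ]
scene [197.8 167.4] 35 [ 416.3 -275.3   96. ]
51.825
```

View pics/m20.png

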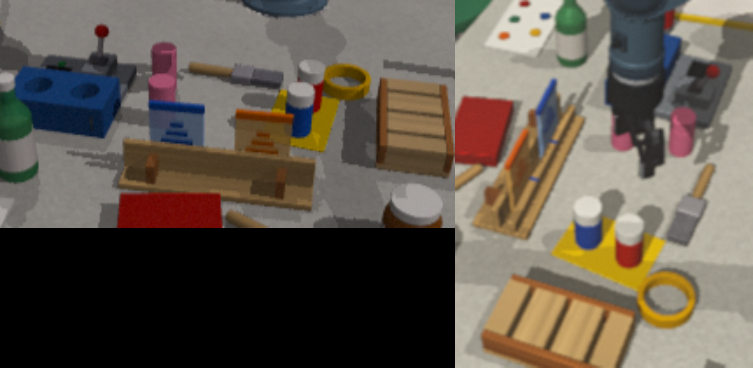

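Both vials stand on the yellow mat, both panels stand in the groove, and the lever is off. Handing in.

```bash
python3 -c "
from station import arm
print(arm.job_done())"
```

```text
the job is handed in; nothing more can be done
None
```

I handed the job in at about 52 s with both vials upright on the yellow mat, both panels (orange and blue; there was no green one) in the ledge's groove and the lever off, but the hand-in gave no verdict and I viewed 15 pictures, one over the limit of 14.

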